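# Strip the tiered medicine tin and tip out the spent pill boxes

### The arm

A 6-joint arm with a two-finger parallel gripper is mounted at the origin on the work surface. World frame = base frame: x ahead of the robot, y to its left, z up, the work surface at z = 0. Lengths are in m, angles in rad, forces in N, time in s.
With the tool pointing down it reaches from about 0.325 to 0.85 m from the base axis. Payload 15.5 kg.
Tool frame: the origin (TCP) lies at the very end of the fingers, on their centre line; the grasp point (between the pads) lies 19 mm behind it; z points along the fingers, y is the line along which they close (so a half turn about z gives the same grasp; the last joint's range is limited). The gripper opens to 91 mm and grips with 3 to 60 N. Pads are 32 mm wide; open, the fingers measure 118 mm over their backs; the gripper's body (76 mm by 178 mm) begins 60 mm behind the grasp point.
Start: joints at [-1.308, 0.494, 1.345, -0, 1.302, -0.096], TCP at [0.219, -0.585, 0.214] pointing down, gripper open.
Joint ranges: [-2.91, 2.91], [-0.82, 2.16], [0.22, 2.67], [-1.22, 4.37], [0.12, 2.79], [-3.08, 3.08]. Speed limits (rad/s): [1.89, 1.89, 2.57, 3.01, 3.01, 3.01].

### API

Orientations are given as a unit quaternion [w, x, y, z].
In Python, from cell import ctrl, imaging, ticket gives the robot as it stands. The module is installed in compiled form; this text tells all that it offers.
- The arm moves only by the tool drive_tool, never from a script. Its argument "deltas" is a list that holds one entry, the list of rows, each a list of 7 numbers: the closure, from -1 (fully open) to 1 (shut), so that 0 is half open, then the shift along the tool's x, y, z scaled (see below), then the turn, a rotation vector about the tool's x, y, z scaled (see below). A call has 1 to 10 rows; each row shifts and turns the commanded pose from where the row before left it, along the tool's axes as they then stand; what a row does not reach is not made up. The controller multiplies each number of a shift by 150 mm and each number of a turn by pi rad. A row lasts 1/12 s, in which the tool goes at most 41.7 mm and 7.16 degrees, less where a joint would pass 70% of its speed; a pose out of reach is approached as far as the arm can. A call with a number of a shift or a turn outside -1 to 1 is refused whole. A call with a gripper value outside its range is refused whole. The fingers move at their own pace and stop on an object; the grip force is fixed at half the most. Time passes only in rows, so rows that do not move let the fingers close. It gives the time, the measured TCP pose, the force, the opening and the grip force at its end, in the units of the state.
- ctrl.state(): the state, without advancing time (a new reading comes with each control period).
- imaging.get_image(name): name is "scene" or "top" or "wrist"; returns a dict with "color" (400x640x3 uint8, blue, green, red), "K" (3x3 intrinsics, pixels), "rvec" (rotation vector, rad) and "tvec" (3), from world to camera coordinates, as OpenCV has them; the wrist camera has in their place "T_tool_cam" (4x4, takes a point from camera to tool coordinates, whose origin is the TCP and whose axes are the flange's). Camera axes: x right, y down, z forward; pixel columns grow to the right and rows downward; lengths in m; the calibration is good to about 2 mm. A picture is of the moment at which its call begins: read the wrist's pose just before it. There is no depth.
- ticket.job_done(): hands the job in; it is judged then, once.
The state is a dict: "clock": time; "joint_pos": joint angles; "qd": joint speeds; "joint_torque": joint torques, N m; "ee_pos": TCP position; "tcp_rot": TCP orientation; "wrist_force": force on the tool from outside, world axes, zero at the start; "wrist_torque": the same for the moment, N m; "opening": finger opening in m; "gripper_force": force on a finger pad.
Only numpy, scipy, OpenCV 4.12 (cv2) and the standard library are available. Lean on these libraries where they do the work, as an engineer would, in place of code of your own. Each camera call takes 0.05 s, during which the arm holds its last target. There are 200 camera calls.

### The job

Take the tiered medicine tin apart for washing, from the top down: set its lid, then its upper tray, then its lower tray upright on the cork mat, side by side and each standing by itself. Put every spent lavender seven-day pill box (the one at the bottom of the tin and those lying on the shelf) into the tilting tin bin, and once they are all in it press the pedal down to its stop so that the bin tips them into the grey tote, then let the pedal come back up. Leave the tin's base where it is and do not knock the other things on the shelf about.

Things in the scene. Friction and masses are not known exactly. Their poses are not given: they have to be found in the camera images.
- tin_lid_bar (a point): Lid of the tin: aluminium plate 148 (x) x 98 (y) mm with a dark wooden grip bar on top, 70 (x) x 18 (y) x 30 (z) mm. The point is the bar's centre, 15 mm above the plate's top, 29 mm above the lid's underside. Below, a plinth 132 x 82 mm, 8 mm deep, sits with 4 mm play in the mouth of the tray beneath; the lid just lifts off. 200 g. It stands on its plinth.
- tray_up_rib (a point): Upper tray, under the lid: open, 148 (x) x 98 (y) x 54 (z) mm, walls 4 mm. A partition rib along x in its middle, 12 mm thick, 33 mm high, is gripped across y from above, 39 mm free each side. The point is the rib's centre, 28.5 mm above the underside, 16.5 mm above the inner floor, 16.5 mm below the rib's top, 25.5 mm below the rim. Plinth below like the lid's; 200 to 330 g.
- tray_low_rib (a point): Lower tray of the tin, exactly like the upper one, between it and the base; the point is the centre of its rib.
- tin_base: Fixed base of the tin: open aluminium tray 148 (x) x 98 (y) mm outside, 140 x 90 mm inside, floor 5 mm, rim 46 mm above the table; the origin is the centre of its underside. Holds one pill box under the lower tray.
- box_tin_mid (a point): Always present: the lavender plastic seven-day pill box, 120 (its x) x 34 (y) x 26 (z) mm, 55 to 100 g; the point is its centre. Its faces are plain: grip it across the 34 mm. It lies on the floor of the tin's base, roughly along it, and is reached only when lid and both trays are off.
- box_a_mid (a point): May be absent: a lavender plastic seven-day pill box, 120 (its x) x 34 (y) x 26 (z) mm, 55 to 100 g; the point is its centre. Its faces are plain: grip it across the 34 mm. Lies on the shelf in front of the robot.
- box_b_mid (a point): May be absent: a lavender plastic seven-day pill box, 120 (its x) x 34 (y) x 26 (z) mm, 55 to 100 g; the point is its centre. Its faces are plain: grip it across the 34 mm. Lies on the shelf in front of the robot.
- box_c_mid (a point): May be absent: a lavender plastic seven-day pill box, 120 (its x) x 34 (y) x 26 (z) mm, 55 to 100 g; the point is its centre. Its faces are plain: grip it across the 34 mm. Lies on the shelf in front of the robot.
- mat: Fixed cork mat 180 (x) x 400 (y) x 6 (z) mm; the origin is the centre of its underside. Lid and trays, with their long sides along the mat's x, fit side by side 130 mm apart in y.
- tipper: Fixed stand; origin on the table straight under the bin's pivot, x pointing from bin to tote (away from the robot, roughly), z up. The bin turns on a pivot along y at x 0, z 150 mm; at rest it spans x -110 to +40 mm, side walls at y +-87 mm, wall tops 208 (back) to 230 mm above the table. The pedal is beside the bin on the -y side, the tote beyond it.
- bin_in (a point): Centre of the tilting bin's inner floor, at rest at x -35, y 0, z 145 mm of the stand; it turns with the bin. Green-grey painted tin, inside 146 (x) x 170 (y) mm, walls 75 mm at the back and both sides, open towards +x; at rest its floor rises 0.15 rad towards +x. Boxes go in lying along y, two side by side in x, more on top.
- pedal (a joint): Pedal angle in rad: 0 up (rest), 0.45 at its bottom stop. A spring lifts it back; about 8 to 13 N at the pad push it down. Linked to the bin, which tips towards the tote by 3 times this angle.
- pedal_pad (a point): Where to press: centre of the rubber pad on top of the pedal, a steel plate 140 long, 60 mm wide, hinged at its far end along y (hinge at x 0, y -165, z 35 mm of the stand), free end towards -x. The point is 120 mm from the hinge; at rest about 96 mm above the table (x -103 mm of the stand), at the stop 45 mm (x -120 mm). Press from above with closed fingers.
- tote_in (a point): Centre of the inner floor of the grey tote fixed beside the bin: inside 212 (x) x 242 (y) mm, walls 85 mm high; its axes are those of the stand. The tipped boxes land in it.
- bell: Brass hand bell with wooden handle, 68 mm across, 105 mm high, standing; origin under its centre. Leave alone.
- domino_side: Mahogany domino holder 180 (x) x 45 mm with dominoes, 56 mm high, at the right of the mat; origin under its centre. Leave alone.
- domino_far: The same kind of domino holder beyond the mat. Leave alone.
- teapot_lid: Small white porcelain teapot lid, 66 mm across, 37 mm high. Leave alone.
- glasses_case: Dark spectacles case 160 x 60 x 35 mm. Leave alone.
- jar: Jar, 70 mm across, 100 mm high. Leave alone.

How it is judged:
On the way, in this order (a step that is already met when the one before it is completed fails the run):
1. the tin's lid stands upright on the mat, let go (x of tin_lid_bar in the frame of mat between -0.05 and 0.05 m and y of tin_lid_bar in the frame of mat between -0.17 and 0.17 m and z of tin_lid_bar in the frame of mat between 0.029 and 0.041 m and angle between tin_lid's own z axis and vertical below 0.08 rad and linear speed of tin_lid below 0.03 m/s and contact force between the fingers and tin_lid below 0.1 N), for 0.2 s.
2. then the upper tray stands upright on the mat, let go (x of tray_up_rib in the frame of mat between -0.05 and 0.05 m and y of tray_up_rib in the frame of mat between -0.17 and 0.17 m and z of tray_up_rib in the frame of mat between 0.0285 and 0.0405 m and angle between tray_up's own z axis and vertical below 0.08 rad and linear speed of tray_up below 0.03 m/s and contact force between the fingers and tray_up below 0.1 N), for 0.2 s.
3. then the lower tray stands upright on the mat, let go (x of tray_low_rib in the frame of mat between -0.05 and 0.05 m and y of tray_low_rib in the frame of mat between -0.17 and 0.17 m and z of tray_low_rib in the frame of mat between 0.0285 and 0.0405 m and angle between tray_low's own z axis and vertical below 0.08 rad and linear speed of tray_low below 0.03 m/s and contact force between the fingers and tray_low below 0.1 N), for 0.2 s.
4. every spent pill box lies in the tilting bin, let go, the pedal up (x of box_tin_mid in the frame of bin_in between -0.085 and 0.08 m and y of box_tin_mid in the frame of bin_in between -0.09 and 0.09 m and z of box_tin_mid in the frame of bin_in between 0 and 0.11 m and contact force between the fingers and box_tin below 0.1 N and x of box_a_mid in the frame of bin_in between -0.085 and 0.08 m and y of box_a_mid in the frame of bin_in between -0.09 and 0.09 m and z of box_a_mid in the frame of bin_in between 0 and 0.11 m and contact force between the fingers and box_a below 0.1 N and x of box_b_mid in the frame of bin_in between -0.085 and 0.08 m and y of box_b_mid in the frame of bin_in between -0.09 and 0.09 m and z of box_b_mid in the frame of bin_in between 0 and 0.11 m and contact force between the fingers and box_b below 0.1 N and x of box_c_mid in the frame of bin_in between -0.085 and 0.08 m and y of box_c_mid in the frame of bin_in between -0.09 and 0.09 m and z of box_c_mid in the frame of bin_in between 0 and 0.11 m and contact force between the fingers and box_c below 0.1 N and value of joint pedal below 0.08 rad), for 0.2 s.
5. the pedal is pressed down to its stop (value of joint pedal above 0.41 rad), for 0.1 s.
At the end, for the whole second after the job is handed in: Lid and both trays stand upright (within 0.08 rad), each directly on the mat, their centres at least about 40 mm inside its long edges and 30 mm inside its ends; every pill box present lies at rest in the tote; the pedal is back up (below 0.06 rad) (all of step 1 and all of step 2 and all of step 3 and x of box_tin_mid in the frame of tote_in between -0.11 and 0.11 m and y of box_tin_mid in the frame of tote_in between -0.125 and 0.125 m and z of box_tin_mid in the frame of tote_in between 0 and 0.085 m and linear speed of each of box_tin, box_a, box_b, box_c below 0.03 m/s and x of box_a_mid in the frame of tote_in between -0.11 and 0.11 m and y of box_a_mid in the frame of tote_in between -0.125 and 0.125 m and z of box_a_mid in the frame of tote_in between 0 and 0.085 m and x of box_b_mid in the frame of tote_in between -0.11 and 0.11 m and y of box_b_mid in the frame of tote_in between -0.125 and 0.125 m and z of box_b_mid in the frame of tote_in between 0 and 0.085 m and x of box_c_mid in the frame of tote_in between -0.11 and 0.11 m and y of box_c_mid in the frame of tote_in between -0.125 and 0.125 m and z of box_c_mid in the frame of tote_in between 0 and 0.085 m and value of joint pedal below 0.06 rad); the robot touches nothing.
It fails at once if one of the other things on the shelf (bell, domino holders, teapot lid, spectacles case, jar) is moved more than 4 cm (distance of any of bell, domino_side, domino_far, teapot_lid, glasses_case, jar from where it was at the start of the episode above 0.04 m).
Of box_a, box_b, box_c only 2 to 3 are there at a start; the rules pass over those that are not, and their reading is None.
At some moment in a run one of box_a, box_b, box_c may be knocked a few centimetres aside while the robot is not near it.
Once in a run the grip may slacken for a moment while it holds something.
It also fails if it takes over 208 s, if anything falls off the work surface, if the arm or the gripper's body presses on something with over 40 N, if the wrist force passes 120 N, or if a joint passes its speed limit or range.

## Working session

There is one attempt and no reset: what is moved stays moved. The work goes in short steps, Python scripts to look and compute and a tool call to move; the robot and the scene stay as the last step left them, time stands still between calls to the robot, and variables do not carry over. Pictures are saved under pics/ and viewed, at most 14 in all, crops included, and the job is handed in when it is done.

Besides the shell and the picture viewer there is one more tool, called after "Request:" as name(argument=value, ...) on one line, values as JSON. drive_tool: Moves the arm, as the interface text tells. Shifts and turns lie within -1 to 1; 1 stands for 150 mm of shift or pi rad of turn. Its arguments: {"type":"object","properties":{"deltas":{"type":"array","items":{"type":"array","items":{"type":"array","items":{"type":"number"}}}}},"required":["deltas"]}

```bash
mkdir -p pics
python3 - <<'E'
from cell import ctrl, imaging
import cv2,numpy as np
s=ctrl.state();print({k:np.round(v,3).tolist() for k,v in s.items()})
for n in("scene","top"):
    d=imaging.get_image(n);cv2.imwrite(f"pics/{n}0.png",d["color"]);print(n,d["K"].tolist(),np.ravel(d["rvec"]).tolist(),np.ravel(d["tvec"]).tolist())
    R=cv2.Rodrigues(np.array(d["rvec"]))[0];print(-R.T@np.ravel(d["tvec"]))
print(imaging.get_image("wrist")["T_tool_cam"])
E
```

```text
{'clock': 0.0, 'joint_pos': [-1.309, 0.494, 1.346, -0.0, 1.302, -0.095], 'qd': [-0.0, -0.001, -0.001, -0.001, 0.0, 0.001], 'joint_torque': [-0.005, -87.883, -38.186, 0.07, 0.053, -0.0], 'ee_pos': [0.219, -0.585, 0.213], 'tcp_rot': [-0.001, 0.984, 0.178, -0.0], 'wrist_force': [-0.179, -0.43, -0.077], 'wrist_torque': [0.004, -0.048, -0.013], 'gripper_force': 0.0, 'opening': 0.091}
scene [[511.6756752788673, 0.0, 332.14018294518826], [0.0, 511.6756752788673, 194.8736298592891], [0.0, 0.0, 1.0]] [1.8078635587816156, 1.5075937695901596, -0.7526208454703662] [-0.05856943967436585, -0.2391056276899241, 1.8531942721719372]
[ 1.59370194 -0.19898021  0.9567925 ]
top [[481.4673091803355, 0.0, 323.4681899657637], [0.0, 481.4673091803355, 194.35659931955723], [0.0, 0.0, 1.0]] [2.1808313246557054, -2.130830664552635, 0.13350999957143128] [-0.05793151530270955, 0.5605160706307662, 1.7152405923756209]
[ 0.34306666 -0.05020334  1.7718266 ]
[[ 5.92814589e-04 -9.61974368e-01 -2.73139092e-01  7.68153361e-02]
 [ 9.99999707e-01  7.02679769e-04 -3.04407219e-04 -1.24079187e-03]
 [ 4.84761256e-04 -2.73138831e-01  9.61974503e-01 -1.71033700e-01]
 [ 0.00000000e+00  0.00000000e+00  0.00000000e+00  1.00000000e+00]]
```

View pics/scene0.png

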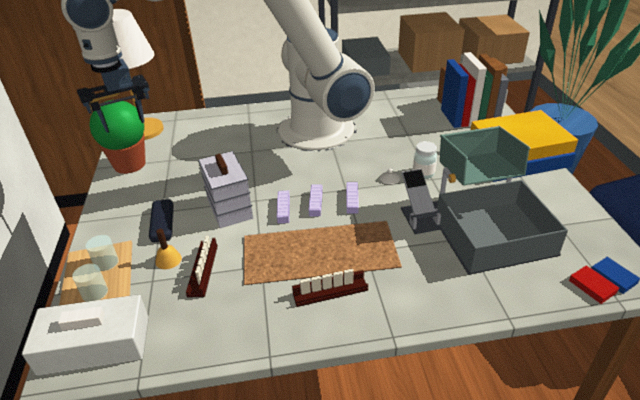

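View pics/top0.png

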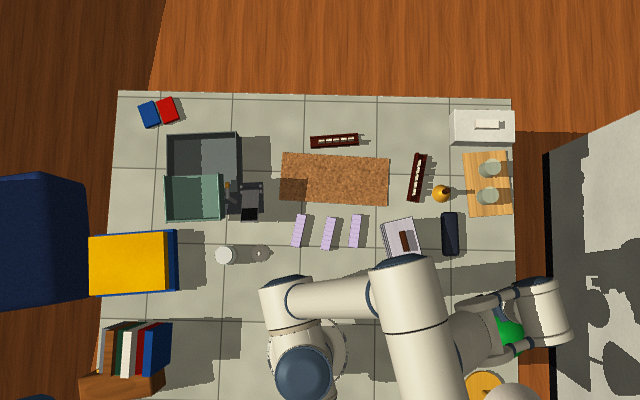

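The scene view shows three lavender boxes at (283,207), (316,199) and (352,197), the tin at (225,185), the mat at (320,252), the bin at (485,155) and the pedal at (418,195). In the top view the boxes are at (300,231), (330,233) and (356,231), the lid bar at (405,240), the mat at (334,179), the bin at (194,197), the tote at (204,155) and the pedal pad at (249,213). Next I measure all of these.

```bash
cat > h.py <<'E'
from cell import ctrl, imaging, ticket
import cv2, numpy as np
from scipy.spatial.transform import Rotation as Ro
def cam(n):
    s=ctrl.state(); d=imaging.get_image(n); K=d["K"]
    if n=="wrist":
        q=s["tcp_rot"]; Rt=Ro.from_quat([q[1],q[2],q[3],q[0]]).as_matrix(); T=np.array(d["T_tool_cam"])
        Rwc=Rt@T[:3,:3]; c=np.array(s["ee_pos"])+Rt@T[:3,3]
    else:
        R=cv2.Rodrigues(np.array(d["rvec"],float))[0]; Rwc=R.T; c=-R.T@np.ravel(d["tvec"])
    return d["color"],np.array(K),Rwc,c
def ray(C,uv,z):
    _,K,R,c=C; uv=np.atleast_2d(np.array(uv,float))
    v=(R@np.linalg.inv(K)@np.c_[uv,np.ones(len(uv))].T).T
    return c+v*((z-c[2])/v[:,2])[:,None]
def proj(C,P):
    _,K,R,c=C; p=(K@R.T@(np.atleast_2d(P)-c).T).T; return p[:,:2]/p[:,2:]
def blobs(C,lo,hi,z,amin=30,roi=None):
    "HSV blobs -> (area, world centre, long, short, yaw of long axis) on plane z"
    m=cv2.inRange(cv2.cvtColor(C[0],cv2.COLOR_BGR2HSV),np.array(lo),np.array(hi))
    if roi: k=np.zeros_like(m);k[roi[1]:roi[3],roi[0]:roi[2]]=1;m*=k
    out=[]
    for c in cv2.findContours(m,cv2.RETR_EXTERNAL,cv2.CHAIN_APPROX_NONE)[0]:
        a=cv2.contourArea(c)
        if a<amin: continue
        w=ray(C,c[:,0],z)[:,:2].astype(np.float32)
        (x,y),(p,q),t=cv2.minAreaRect(w*1000)
        if p<q: p,q,t=q,p,t+90
        t=(t+90)%180-90
        out.append((int(a),c[:,0].mean(0).round(),round(x/1000,4),round(y/1000,4),round(p),round(q),round(t,1)))
    return out
def state():
    s=ctrl.state();q=s["tcp_rot"];R=Ro.from_quat([q[1],q[2],q[3],q[0]]).as_matrix()
    return s,R
def go(p,yaw=None):
    """tool-axis shift (units) to world point p; yaw = wanted heading (deg, mod 180) of tool y; tool x = heading-90"""
    s,R=state(); d=np.array(p)-s["ee_pos"]
    y=np.degrees(np.arctan2(R[1,1],R[0,1]))
    print("t",round(s["clock"],1),"pos",np.round(s["ee_pos"],4),"yaw",round(y,1),"open",round(s["opening"],3),"F",np.round(s["wrist_force"],1))
    if yaw is not None:
        dy=(yaw-y+90)%180-90
        print(" turn about tool z units",round(-dy/180,4),"(deg",round(dy,1),") tilt",np.round(R[:,2],3),"q6",round(s["joint_pos"][5],2))
        Rn=Ro.from_euler("z",dy,degrees=True).as_matrix()@R
    else: Rn=R
    print(" shift now-axes",np.round(R.T@d/.15,3)," after turn",np.round(Rn.T@d/.15,3))
E
python3 - <<'E'
from h import *
T=cam("top");S=cam("scene");h=cv2.cvtColor(T[0],cv2.COLOR_BGR2HSV)
for n,(u,v) in dict(box=(330,233),mat=(340,180),bar=(405,240),lid=(392,240),bin=(194,200),tote=(215,150),pad=(249,213)).items(): print(n,h[v,u])
print("box",*blobs(T,(120,25,100),(150,120,255),.026),sep="\n")
print("mat",*blobs(T,(5,90,60),(18,255,255),.006,1000,(270,140,400,215)),sep="\n")
print("bar",*blobs(T,(0,60,20),(20,255,110),.174,20,(375,215,420,262)),sep="\n")
print("bin",*blobs(T,(60,35,20),(95,160,255),.215,300,(150,160,240,235)),sep="\n")
print("guess", ray(T,[(249,213)],.096), ray(S,[(415,178)],.096))
import cv2
for n,C,r,k in(("t",T,(150,120,430,270),2.85),("s",S,(180,110,580,280),2)):
    x0,y0,x1,y1=r;cv2.imwrite(f"pics/{n}c.png",cv2.resize(C[0][y0:y1,x0:x1],None,fx=k,fy=k,interpolation=cv2.INTER_CUBIC))
E
```

```text
box [140  32 214]
mat [ 14 158 155]
bar [ 11 189  70]
lid [175  15 193]
bin [69 62 82]
tote [ 53  18 114]
pad [60 17 15]
box
(264, array([328., 233.]), 0.422, -0.0637, 119, 33, -11.2)
(272, array([354., 231.]), 0.4332, -0.16, 119, 34, -6.3)
(262, array([298., 230.]), 0.4302, 0.0447, 119, 33, -10.9)
mat
(5004, array([334., 179.]), 0.625, -0.0821, 400, 180, 87.8)
bar
(101, array([404., 241.]), 0.3962, -0.3141, 68, 20, 15.5)
bin
(2657, array([193., 197.]), 0.5206, 0.3771, 198, 156, -85.4)
guess [[0.48243684 0.2132889  0.096     ]] [[0.48232838 0.21529852 0.096     ]]
```

View pics/tc.png

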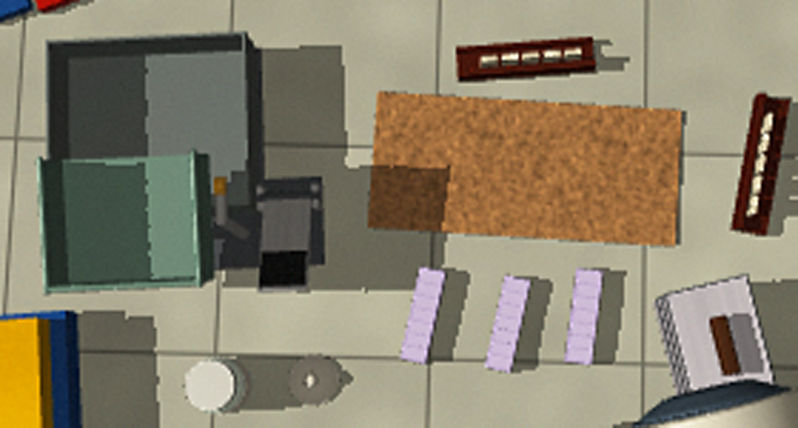

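View pics/sc.png

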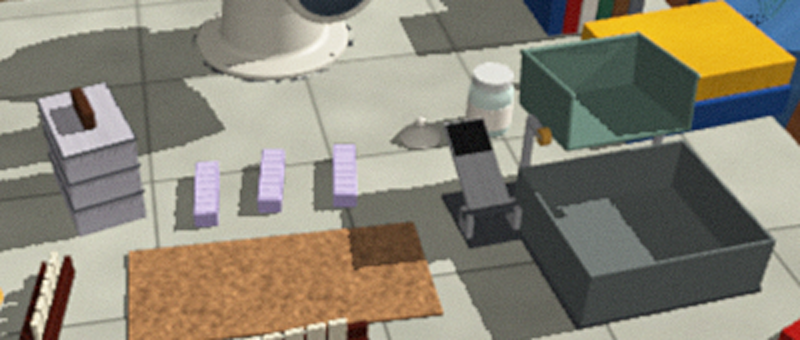

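The top crop shows the lid bar at about (724,345) and the pedal pad at (283,270). The mat is clear, with only the pedal stand's shadow on it. The scene crop agrees: the tin's three seams are stacked and the pedal is up. I'll refine the bin pose and work out the first move.

Run:
```python
from h import *
T=cam("top")
px=lambda x,y:(150+x/2.85,120+y/2.85)
# back wall top corners z .208, front (far) top corners z .230, tote back-left far corners z ~.09
for n,p,z in(("backL",px(47,291),.208),("backR",px(211,285),.208),("farL",px(40,158),.230),("farR",px(204,151),.230),("toteFL",px(48,40),.09),("toteFR",px(247,34),.09),("padc",px(283,270),.096)):
    print(n,ray(T,[p],z)[0].round(4))
go((.3962,-.3141,.25),105.5)
```

```text
backL [0.4372 0.4625 0.208 ]
backR [0.4484 0.2759 0.208 ]
farL [0.587 0.473 0.23 ]
farR [0.5994 0.2867 0.23  ]
toteFL [0.7592 0.5201 0.09  ]
toteFR [0.7727 0.2707 0.09  ]
padc [0.4764 0.212  0.096 ]
t 0.3 pos [ 0.2189 -0.5853  0.2137] yaw -69.5 open 0.091 F [-0.1 -0.3 -0.9]
 turn about tool z units 0.0278 (deg -5.0 ) tilt [-0.  0. -1.] q6 -0.1
 shift now-axes [ 1.741 -1.279 -0.241]  after turn [ 1.622 -1.426 -0.241]
```

Request:
drive_tool(deltas=[[[-1, 0, 0, -0.08, 0, 0, 0.028], [-1, 0.18, -0.158, -0.02, 0, 0, 0], [-1, 0.18, -0.158, -0.02, 0, 0, 0], [-1, 0.18, -0.158, -0.02, 0, 0, 0], [-1, 0.18, -0.158, -0.02, 0, 0, 0], [-1, 0.18, -0.158, -0.02, 0, 0, 0], [-1, 0.18, -0.158, -0.02, 0, 0, 0], [-1, 0.18, -0.158, -0.02, 0, 0, 0], [-1, 0.18, -0.158, -0.02, 0, 0, 0], [-1, 0.18, -0.162, 0, 0, 0, 0]]])

```text
clock: 1.13
ee_pos: [0.3969, -0.3131, 0.2506]
tcp_rot: [0.0, 0.991, 0.134, 0.0]
wrist_force: [0.9, -0.5, 0.3]
opening: 0.0914
gripper_force: 0.0
```

Run:
```python
from h import *
W=cam("wrist");T=cam("top")
print("bar w",*blobs(W,(0,60,20),(20,255,140),.174,60),sep="\n")
print("bar t",*blobs(T,(0,60,20),(20,255,110),.174,20,(375,215,420,262)),sep="\n")
go((.3962,-.3141,.145),105.5)
cv2.imwrite("pics/w1.png",W[0])
```

```text
bar w
(5315, array([455., 347.]), 0.3054, -0.4617, 269, 25, -73.9)
(975, array([503., 294.]), 0.3656, -0.4829, 60, 26, 29.3)
(934, array([136., 295.]), 0.282, -0.1813, 60, 26, 0.6)
(1620, array([323., 210.]), 0.3966, -0.3148, 70, 16, 14.8)
(379, array([582.,  80.]), 0.5404, -0.4671, 22, 10, -81.4)
(1332, array([520.,  64.]), 0.5393, -0.415, 62, 25, -40.5)
(105, array([275.,  29.]), 0.5134, -0.2478, 16, 7, 77.3)
(221, array([259.,  36.]), 0.509, -0.237, 82, 9, 88.4)
(2148, array([421.,  31.]), 0.5403, -0.3438, 51, 28, -9.7)
(86, array([328.,  31.]), 0.5227, -0.2815, 39, 5, -1.6)
(87, array([313.,   4.]), 0.5351, -0.2692, 11, 5, -74.5)
(77, array([214.,   7.]), 0.5158, -0.205, 8, 6, 51.3)
bar t
t 1.2 pos [ 0.398  -0.3106  0.2502] yaw -74.3 open 0.091 F [-0.4 -0.1 -0.9]
 turn about tool z units 0.001 (deg -0.2 ) tilt [ 0.001  0.001 -1.   ] q6 0.51
 shift now-axes [-0.018  0.02   0.701]  after turn [-0.018  0.02   0.701]
```

View pics/w1.png

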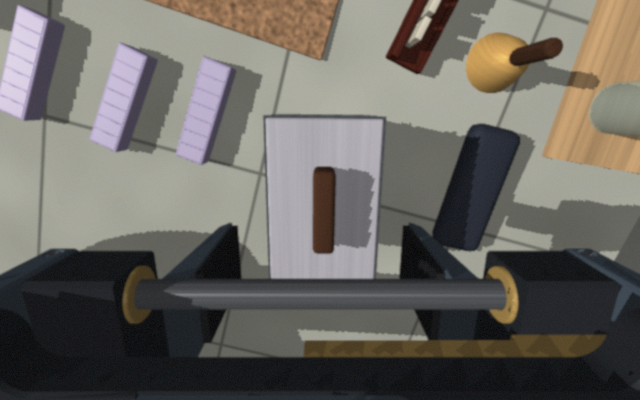

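The wrist view shows the bar at (323,210) and the lid edges parallel to the tool. It agrees with the top-view estimate to within 1 mm, so I'll descend and grip.

Request:
drive_tool(deltas=[[[-0.2, -0.02, 0.026, 0.168, 0, 0, 0], [-0.2, 0, 0, 0.168, 0, 0, 0], [-0.2, 0, 0, 0.168, 0, 0, 0], [-0.2, 0, 0, 0.1, 0, 0, 0], [-0.2, 0, 0, 0.064, 0, 0, 0], [-0.2, 0, 0, 0, 0, 0, 0], [1, 0, 0, 0, 0, 0, 0], [1, 0, 0, 0, 0, 0, 0], [1, 0, 0, 0, 0, 0, 0], [1, 0, 0, 0, 0, 0, 0]]])

```text
clock: 2.07
ee_pos: [0.3946, -0.3194, 0.1506]
tcp_rot: [0.001, 0.991, 0.135, 0.0]
wrist_force: [-0.1, 0.5, -0.6]
opening: 0.0306
gripper_force: 0.0
```

Request:
drive_tool(deltas=[[[1, 0, 0, 0, 0, 0, 0], [1, 0, 0, 0, 0, 0, 0], [1, 0, 0, -0.03, 0, 0, 0], [1, 0, 0, -0.05, 0, 0, 0], [1, 0, 0, -0.1, 0, 0, 0], [1, 0, 0, -0.1, 0, 0, 0], [1, 0, 0, -0.1, 0, 0, 0], [1, 0, 0, 0, 0, 0, 0]]])

```text
clock: 2.73
ee_pos: [0.3952, -0.32, 0.2097]
tcp_rot: [0.002, 0.991, 0.135, 0.001]
wrist_force: [0.8, -0.3, -1.7]
opening: 0.0177
gripper_force: 30.0
```

Run:
```python
from h import *
go((.620,-.212,.04),87.8)
```

```text
t 2.7 pos [ 0.3952 -0.32    0.2097] yaw -74.5 open 0.018 F [ 0.8 -0.3 -1.7]
 turn about tool z units 0.0981 (deg -17.7 ) tilt [ 0.003 -0.003 -1.   ] q6 0.5
 shift now-axes [ 1.634 -0.299  1.134]  after turn [ 1.468 -0.781  1.131]
```

Request:
drive_tool(deltas=[[[1, 0, 0, 0, 0, 0, 0.033], [1, 0, 0, 0, 0, 0, 0.033], [1, 0, 0, 0, 0, 0, 0.032], [1, 0.184, -0.098, 0, 0, 0, 0], [1, 0.184, -0.098, 0, 0, 0, 0], [1, 0.184, -0.098, 0, 0, 0, 0], [1, 0.184, -0.098, 0, 0, 0, 0], [1, 0.184, -0.098, 0, 0, 0, 0], [1, 0.184, -0.098, 0, 0, 0, 0], [1, 0.184, -0.098, 0, 0, 0, 0]]])

```text
clock: 3.57
ee_pos: [0.5923, -0.2225, 0.2062]
tcp_rot: [-0.0, 1.0, -0.019, -0.0]
wrist_force: [0.5, -1.4, -2.1]
opening: 0.0179
gripper_force: 30.0
```

Request:
drive_tool(deltas=[[[1, 0.18, -0.095, 0, 0, 0, 0], [1, 0, 0, 0.12, 0, 0, 0], [1, 0, 0, 0.2, 0, 0, 0], [1, 0, 0, 0.2, 0, 0, 0], [1, 0, 0, 0.2, 0, 0, 0], [1, 0, 0, 0.2, 0, 0, 0], [1, 0, 0, 0.12, 0, 0, 0], [1, 0, 0, 0, 0, 0, 0], [1, 0, 0, 0, 0, 0, 0], [1, 0, 0, 0, 0, 0, 0]]])

```text
clock: 4.4
ee_pos: [0.6194, -0.2107, 0.0519]
tcp_rot: [0.0, 1.0, -0.019, 0.001]
wrist_force: [0.6, -1.0, -1.8]
opening: 0.018
gripper_force: 30.0
```

Run:
```python
from h import *
go((.620,-.212,.0275),87.8)
```

```text
t 4.4 pos [ 0.6194 -0.2107  0.0519] yaw -92.2 open 0.018 F [ 0.6 -1.  -1.8]
 turn about tool z units 0.0001 (deg -0.0 ) tilt [ 0.001 -0.001 -1.   ] q6 1.19
 shift now-axes [0.004 0.009 0.163]  after turn [0.004 0.009 0.163]
```

Request:
drive_tool(deltas=[[[1, 0, 0, 0.08, 0, 0, 0], [1, 0, 0, 0.05, 0, 0, 0], [1, 0, 0, 0.03, 0, 0, 0], [1, 0, 0, 0.008, 0, 0, 0], [1, 0, 0, 0, 0, 0, 0], [1, 0, 0, 0, 0, 0, 0]]])

```text
clock: 4.9
ee_pos: [0.6186, -0.2103, 0.0257]
tcp_rot: [0.0, 1.0, -0.019, -0.0]
wrist_force: [-2.2, 1.1, 3.8]
opening: 0.0177
gripper_force: 30.0
```

Request:
drive_tool(deltas=[[[-0.2, 0, 0, 0, 0, 0, 0], [-0.2, 0, 0, 0, 0, 0, 0], [-0.2, 0, 0, 0, 0, 0, 0], [-0.2, 0, 0, -0.1, 0, 0, 0], [-0.2, 0, 0, -0.2, 0, 0, 0], [-0.2, 0, 0, -0.2, 0, 0, 0], [-0.2, 0, 0, -0.25, 0, 0, 0], [-0.2, 0, 0, -0.25, 0, 0, 0], [-0.2, 0, 0, -0.25, 0, 0, 0], [-0.2, 0, 0, 0, 0, 0, 0]]])

```text
clock: 5.73
ee_pos: [0.6218, -0.2117, 0.2209]
tcp_rot: [0.002, 1.0, -0.019, 0.005]
wrist_force: [0.7, -1.3, 1.0]
opening: 0.0545
gripper_force: 0.0
```

Run:
```python
from h import *
T=cam("top")
print("bar t",*blobs(T,(0,60,20),(10,255,110),.05,20,(270,140,400,215)),sep="\n")
go((.3966,-.3148,.23),105)
cv2.imwrite("pics/t2.png",cv2.resize(T[0][120:280,250:470],None,fx=3.5,fy=3.5))
```

```text
bar t
(157, array([333., 143.]), 0.7479, -0.0755, 168, 26, -88.7)
t 5.8 pos [ 0.6207 -0.2112  0.2173] yaw -92.2 open 0.055 F [-0.2  0.3  0. ]
 turn about tool z units -0.0954 (deg 17.2 ) tilt [ 0.007 -0.003 -1.   ] q6 1.19
 shift now-axes [-1.466  0.747 -0.093]  after turn [-1.621  0.28  -0.095]
```

View pics/t2.png

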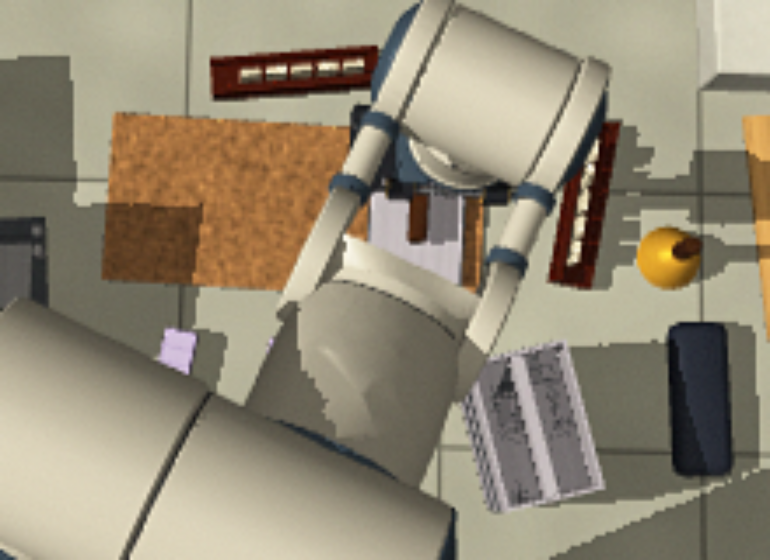

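The lid stands flat on the mat's right slot, and the upper tray with its rib is exposed, centred at crop (533,428).

Request:
drive_tool(deltas=[[[0.1, 0, 0, -0.04, 0, 0, -0.032], [0.1, 0, 0, -0.04, 0, 0, -0.032], [0.1, 0, 0, -0.04, 0, 0, -0.031], [0.1, -0.23, 0.04, 0, 0, 0, 0], [0.1, -0.23, 0.04, 0, 0, 0, 0], [0.1, -0.23, 0.04, 0, 0, 0, 0], [0.1, -0.23, 0.04, 0, 0, 0, 0], [0.1, -0.23, 0.04, 0, 0, 0, 0], [0.1, -0.23, 0.04, 0, 0, 0, 0], [0.1, -0.241, 0.04, 0, 0, 0, 0]]])

```text
clock: 6.62
ee_pos: [0.3929, -0.3135, 0.2301]
tcp_rot: [-0.0, 0.992, 0.13, -0.0]
wrist_force: [-0.1, -1.3, -0.4]
opening: 0.0409
gripper_force: 0.0
```

Request:
drive_tool(deltas=[[[0.1, 0, 0, 0, 0, 0, 0], [0.1, 0, 0, 0, 0, 0, 0], [0.1, 0, 0, 0, 0, 0, 0], [0.1, 0, 0, 0, 0, 0, 0]]])

```text
clock: 6.95
ee_pos: [0.3952, -0.3132, 0.2306]
tcp_rot: [-0.0, 0.991, 0.13, -0.0]
wrist_force: [0.2, -0.3, 0.0]
opening: 0.0408
gripper_force: 0.0
```

Run:
```python
from h import *
T=cam("top");print("tray ctr from top",ray(T,[(402.3,242.3)],.138))
W=cam("wrist");cv2.imwrite("pics/w2.png",W[0])
go((.3966,-.3148,.105),105)
for z in(.129,.138): print(ray(W,[(323,210)],z))
```

```text
tray ctr from top [[ 0.39175463 -0.31522414  0.138     ]]
t 7.0 pos [ 0.3953 -0.3131  0.2307] yaw -75.0 open 0.041 F [ 0.1 -0.3 -0. ]
 turn about tool z units -0.0 (deg 0.0 ) tilt [-0.  0. -1.] q6 0.52
 shift now-axes [0.005 0.014 0.838]  after turn [0.005 0.014 0.838]
[[ 0.38870396 -0.31634219  0.129     ]]
[[ 0.39135939 -0.31554555  0.138     ]]
```

View pics/w2.png

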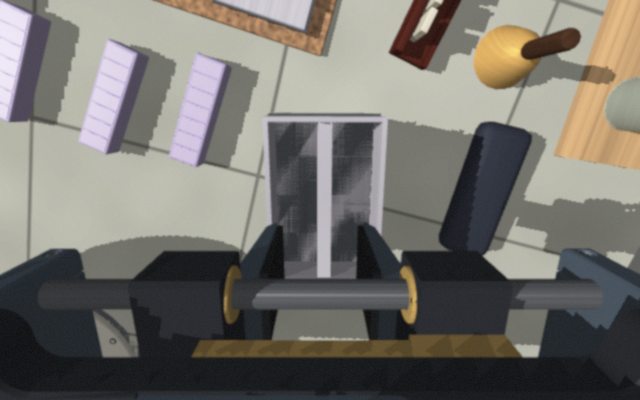

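The wrist view shows the rib centred at u≈324 (v 125–278), midway between the tray walls at u 264–386, with the far rim at v≈115.

Run:
```python
from h import *
W=cam("wrist")
a,b=ray(W,[(324,130),(323,270)],.129);print(a,b,np.degrees(np.arctan2(a[1]-b[1],a[0]-b[0])))
f=ray(W,[(325,115)],.138)[0];c=np.radians(15);print("far",f,"centre",f[:2]-.074*np.array([np.cos(c),np.sin(c)]))
```

```text
[ 0.45476463 -0.29923001  0.129     ] [ 0.33285595 -0.33145311  0.129     ] 14.805902106658467
far [ 0.46646907 -0.29674774  0.138     ] centre [ 0.39499056 -0.31590035]
```

Request:
drive_tool(deltas=[[[0.1, 0, 0.014, 0.15, 0, 0, 0], [0.1, 0, 0, 0.2, 0, 0, 0], [0.1, 0, 0, 0.2, 0, 0, 0], [0.1, 0, 0, 0.15, 0, 0, 0], [0.1, 0, 0, 0.1, 0, 0, 0], [0.1, 0, 0, 0.065, 0, 0, 0], [0.1, 0, 0, 0, 0, 0, 0], [0.1, 0, 0, 0, 0, 0, 0], [1, 0, 0, 0, 0, 0, 0], [1, 0, 0, 0, 0, 0, 0]]])

```text
clock: 7.93
ee_pos: [0.3957, -0.316, 0.1023]
tcp_rot: [0.001, 0.992, 0.13, 0.001]
wrist_force: [-0.0, 0.2, 1.0]
opening: 0.0307
gripper_force: 0.0
```

Request:
drive_tool(deltas=[[[1, 0, 0, 0, 0, 0, 0], [1, 0, 0, 0, 0, 0, 0], [1, 0, 0, 0, 0, 0, 0], [1, 0, 0, -0.03, 0, 0, 0], [1, 0, 0, -0.05, 0, 0, 0], [1, 0, 0, -0.1, 0, 0, 0], [1, 0, 0, -0.15, 0, 0, 0], [1, 0, 0, -0.15, 0, 0, 0], [1, 0, 0, -0.15, 0, 0, 0], [1, 0, 0, 0, 0, 0, 0]]])

```text
clock: 8.77
ee_pos: [0.3965, -0.3169, 0.2001]
tcp_rot: [0.002, 0.992, 0.13, 0.002]
wrist_force: [0.8, -0.9, -0.5]
opening: 0.0121
gripper_force: 30.0
```

Request:
drive_tool(deltas=[[[1, 0, 0, 0, 0, 0, 0], [1, 0, 0, 0, 0, 0, 0]]])

```text
clock: 8.93
ee_pos: [0.3948, -0.3153, 0.1955]
tcp_rot: [-0.0, 0.992, 0.13, -0.0]
wrist_force: [0.3, 0.0, -2.3]
opening: 0.012
gripper_force: 30.0
```

Run:
```python
from h import *
go((.625,-.082,.045),87.8)
```

```text
t 8.9 pos [ 0.3948 -0.3153  0.1955] yaw -75.1 open 0.012 F [ 0.3  0.  -2.3]
 turn about tool z units 0.0951 (deg -17.1 ) tilt [-0.  0. -1.] q6 0.52
 shift now-axes [ 1.884 -1.107  1.003]  after turn [ 1.474 -1.613  1.004]
```

Request:
drive_tool(deltas=[[[1, 0, 0, 0, 0, 0, 0.032], [1, 0, 0, 0, 0, 0, 0.032], [1, 0, 0, 0, 0, 0, 0.031], [1, 0.147, -0.161, 0, 0, 0, 0], [1, 0.147, -0.161, 0, 0, 0, 0], [1, 0.147, -0.161, 0, 0, 0, 0], [1, 0.147, -0.161, 0, 0, 0, 0], [1, 0.147, -0.161, 0, 0, 0, 0], [1, 0.147, -0.161, 0, 0, 0, 0], [1, 0.147, -0.161, 0, 0, 0, 0]]])

```text
clock: 9.77
ee_pos: [0.556, -0.1509, 0.1944]
tcp_rot: [-0.0, 1.0, -0.019, -0.001]
wrist_force: [0.4, -0.9, -3.0]
opening: 0.0117
gripper_force: 30.0
```

Request:
drive_tool(deltas=[[[1, 0.147, -0.161, 0, 0, 0, 0], [1, 0.147, -0.161, 0, 0, 0, 0], [1, 0.147, -0.161, 0, 0, 0, 0], [1, 0, 0, 0.15, 0, 0, 0], [1, 0, 0, 0.2, 0, 0, 0], [1, 0, 0, 0.2, 0, 0, 0], [1, 0, 0, 0.2, 0, 0, 0], [1, 0, 0, 0.15, 0, 0, 0], [1, 0, 0, 0.1, 0, 0, 0], [1, 0, 0, 0, 0, 0, 0]]])

```text
clock: 10.6
ee_pos: [0.6216, -0.082, 0.0412]
tcp_rot: [-0.001, 1.0, -0.019, -0.004]
wrist_force: [-0.3, -0.3, -2.8]
opening: 0.0119
gripper_force: 30.0
```

Request:
drive_tool(deltas=[[[1, 0, 0, 0, 0, 0, 0], [1, 0, 0, 0, 0, 0, 0], [1, 0, 0, 0, 0, 0, 0]]])

```text
clock: 10.85
ee_pos: [0.6253, -0.0828, 0.0469]
tcp_rot: [0.0, 1.0, -0.019, 0.001]
wrist_force: [0.9, -0.1, -1.5]
opening: 0.0123
gripper_force: 30.0
```

Run:
```python
from h import *
go((.625,-.082,.024),87.8)
```

```text
t 10.8 pos [ 0.6253 -0.0828  0.0469] yaw -92.2 open 0.012 F [ 0.9 -0.1 -1.5]
 turn about tool z units 0.0001 (deg -0.0 ) tilt [ 0.002 -0.    -1.   ] q6 1.38
 shift now-axes [-0.002 -0.005  0.152]  after turn [-0.002 -0.005  0.152]
```

Request:
drive_tool(deltas=[[[1, 0, 0, 0.07, 0, 0, 0], [1, 0, 0, 0.05, 0, 0, 0], [1, 0, 0, 0.03, 0, 0, 0], [1, 0, 0, 0.008, 0, 0, 0], [1, 0, 0, 0, 0, 0, 0], [1, 0, 0, 0, 0, 0, 0], [1, 0, 0, 0, 0, 0, 0]]])

```text
clock: 11.43
ee_pos: [0.6247, -0.0826, 0.0224]
tcp_rot: [0.0, 1.0, -0.019, 0.0]
wrist_force: [-3.4, 1.4, 12.4]
opening: 0.0121
gripper_force: 30.0
```

Request:
drive_tool(deltas=[[[0.1, 0, 0, 0, 0, 0, 0], [0.1, 0, 0, 0, 0, 0, 0], [0.1, 0, 0, 0, 0, 0, 0], [0.1, 0, 0, -0.1, 0, 0, 0], [0.1, 0, 0, -0.2, 0, 0, 0], [0.1, 0, 0, -0.2, 0, 0, 0], [0.1, 0, 0, -0.25, 0, 0, 0], [0.1, 0, 0, -0.25, 0, 0, 0], [0.1, 0, 0, -0.2, 0, 0, 0], [0.1, 0, 0, 0, 0, 0, 0]]])

```text
clock: 12.27
ee_pos: [0.6275, -0.0832, 0.2084]
tcp_rot: [0.001, 1.0, -0.019, 0.005]
wrist_force: [1.4, 0.7, 0.3]
opening: 0.0413
gripper_force: 0.0
```

Run:
```python
from h import *
go((.3945,-.3152,.19),105)
S=cam("scene");cv2.imwrite("pics/s3.png",cv2.resize(S[0][130:310,180:440],None,fx=3,fy=3))
```

```text
t 12.3 pos [ 0.6275 -0.0832  0.2084] yaw -92.2 open 0.041 F [1.4 0.7 0.3]
 turn about tool z units -0.0954 (deg 17.2 ) tilt [ 0.009 -0.002 -1.   ] q6 1.38
 shift now-axes [-1.495  1.604  0.112]  after turn [-1.902  1.091  0.107]
```

View pics/s3.png

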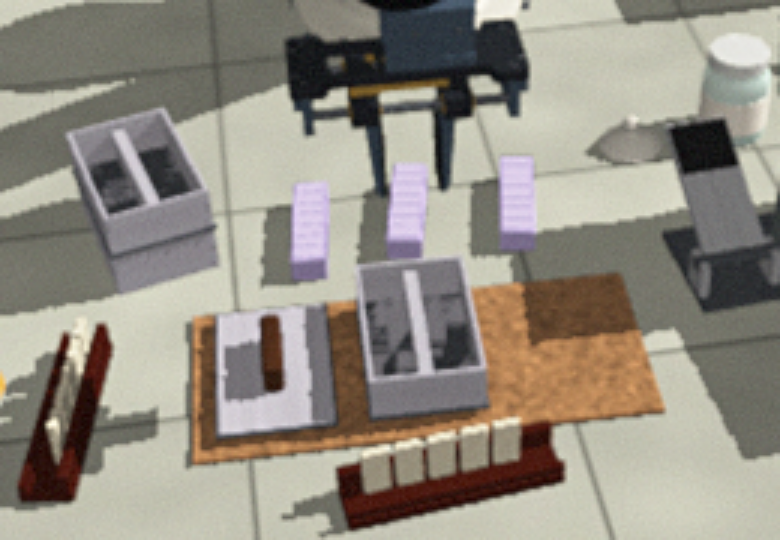

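Lid and upper tray stand side by side on the mat, at crop (275,370) and (420,340). The lower tray with its rib is exposed at (140,180).

Request:
drive_tool(deltas=[[[0.1, 0, 0, 0, 0, 0, -0.032], [0.1, 0, 0, 0, 0, 0, -0.032], [0.1, 0, 0, 0, 0, 0, -0.031], [0.1, -0.189, 0.1085, 0, 0, 0, 0], [0.1, -0.189, 0.1085, 0, 0, 0, 0], [0.1, -0.189, 0.1085, 0, 0, 0, 0], [0.1, -0.189, 0.1085, 0, 0, 0, 0], [0.1, -0.189, 0.1085, 0, 0, 0, 0], [0.1, -0.189, 0.1085, 0, 0, 0, 0], [0.1, -0.189, 0.1085, 0, 0, 0, 0]]])

```text
clock: 13.15
ee_pos: [0.4605, -0.2443, 0.2009]
tcp_rot: [-0.001, 0.992, 0.13, -0.001]
wrist_force: [0.9, -1.5, -0.5]
opening: 0.0411
gripper_force: 0.0
```

Request:
drive_tool(deltas=[[[0.1, -0.189, 0.1085, 0, 0, 0, 0], [0.1, -0.189, 0.1085, 0, 0, 0, 0], [0.1, -0.189, 0.1085, 0.05, 0, 0, 0], [0.1, 0, 0, 0, 0, 0, 0], [0.1, 0, 0, 0, 0, 0, 0], [0.1, 0, 0, 0, 0, 0, 0], [0.1, 0, 0, 0, 0, 0, 0]]])

```text
clock: 13.73
ee_pos: [0.393, -0.3122, 0.1942]
tcp_rot: [-0.0, 0.991, 0.13, -0.0]
wrist_force: [-0.2, -0.0, -0.2]
opening: 0.0408
gripper_force: 0.0
```

Run:
```python
from h import *
W=cam("wrist");go((.3945,-.3152,.055),105)
# light rim/rib columns along a row
h=cv2.cvtColor(W[0],cv2.COLOR_BGR2HSV)
for v in(140,170,200,220):
    r=h[v,240:410,2].astype(int); e=np.abs(np.diff(r)); print(v,[(240+i,r[i],r[i+1]) for i in np.where(e>22)[0]])
g=h[60:260,300,2].astype(int);print([(60+i,g[i],g[i+1]) for i in np.where(abs(np.diff(g))>22)[0]])
```

```text
t 13.8 pos [ 0.3932 -0.3121  0.1943] yaw -75.0 open 0.041 F [ 0.2  0.5 -0.4]
 turn about tool z units -0.0001 (deg 0.0 ) tilt [-0.  0. -1.] q6 0.52
 shift now-axes [0.003 0.022 0.929]  after turn [0.003 0.022 0.929]
140 [(np.int64(263), np.int64(144), np.int64(168)), (np.int64(270), np.int64(191), np.int64(161)), (np.int64(271), np.int64(161), np.int64(119)), (np.int64(272), np.int64(119), np.int64(89)), (np.int64(318), np.int64(115), np.int64(161)), (np.int64(319), np.int64(161), np.int64(189)), (np.int64(332), np.int64(185), np.int64(148)), (np.int64(333), np.int64(148), np.int64(105)), (np.int64(372), np.int64(103), np.int64(139)), (np.int64(373), np.int64(139), np.int64(165)), (np.int64(385), np.int64(179), np.int64(151)), (np.int64(386), np.int64(151), np.int64(126))]
170 [(np.int64(253), np.int64(164), np.int64(141)), (np.int64(272), np.int64(166), np.int64(127)), (np.int64(273), np.int64(127), np.int64(91)), (np.int64(317), np.int64(75), np.int64(101)), (np.int64(318), np.int64(101), np.int64(154)), (np.int64(319), np.int64(154), np.int64(187)), (np.int64(332), np.int64(179), 
[... 1052 characters left out ...]
, (np.int64(319), np.int64(156), np.int64(189)), (np.int64(331), np.int64(183), np.int64(141)), (np.int64(332), np.int64(141), np.int64(82)), (np.int64(333), np.int64(82), np.int64(57)), (np.int64(367), np.int64(63), np.int64(88)), (np.int64(368), np.int64(88), np.int64(137)), (np.int64(369), np.int64(137), np.int64(168)), (np.int64(380), np.int64(182), np.int64(153)), (np.int64(381), np.int64(153), np.int64(123))]
[(np.int64(110), np.int64(171), np.int64(132)), (np.int64(112), np.int64(113), np.int64(143)), (np.int64(113), np.int64(143), np.int64(177)), (np.int64(117), np.int64(191), np.int64(168)), (np.int64(118), np.int64(168), np.int64(118)), (np.int64(119), np.int64(118), np.int64(74))]
```

Run:
```python
from h import *
W=cam("wrist")
a,b=ray(W,[(326,140),(325.3,220)],.083);n=(a-b)[:2];n/=np.hypot(*n);p=np.array([.3945,-.3152]);print(a,b,np.degrees(np.arctan2(n[1],n[0])),"nearest on rib",b[:2]+n*((p-b[:2])@n))
f=ray(W,[(324,112.5)],.092)[0][:2];print(f-.074*n)
go((*(b[:2]+n*((p-b[:2])@n)),.055),105)
```

```text
[ 0.44454481 -0.30237071  0.083     ] [ 0.37503504 -0.3207467   0.083     ] 14.808253781007013 nearest on rib [ 0.39459904 -0.31557465]
[ 0.39437916 -0.31359869]
t 13.8 pos [ 0.3932 -0.3122  0.1944] yaw -75.0 open 0.042 F [-0.1  0.5  0.5]
 turn about tool z units -0.0 (deg 0.0 ) tilt [-0.  0. -1.] q6 0.52
 shift now-axes [0.003 0.024 0.929]  after turn [0.003 0.024 0.929]
```

Request:
drive_tool(deltas=[[[0.1, 0.003, 0.022, 0.15, 0, 0, 0], [0.1, 0, 0, 0.2, 0, 0, 0], [0.1, 0, 0, 0.2, 0, 0, 0], [0.1, 0, 0, 0.2, 0, 0, 0], [0.1, 0, 0, 0.1, 0, 0, 0], [0.1, 0, 0, 0.078, 0, 0, 0], [0.1, 0, 0, 0, 0, 0, 0], [0.1, 0, 0, 0, 0, 0, 0], [1, 0, 0, 0, 0, 0, 0], [1, 0, 0, 0, 0, 0, 0]]])

```text
clock: 14.67
ee_pos: [0.3945, -0.3162, 0.0563]
tcp_rot: [0.001, 0.992, 0.13, 0.001]
wrist_force: [0.1, -0.2, 0.6]
opening: 0.0306
gripper_force: 0.0
```

Request:
drive_tool(deltas=[[[1, 0, 0, 0, 0, 0, 0], [1, 0, 0, 0, 0, 0, 0], [1, 0, 0, 0, 0, 0, 0], [1, 0, 0, -0.03, 0, 0, 0], [1, 0, 0, -0.05, 0, 0, 0], [1, 0, 0, -0.15, 0, 0, 0], [1, 0, 0, -0.2, 0, 0, 0], [1, 0, 0, -0.2, 0, 0, 0], [1, 0, 0, -0.2, 0, 0, 0], [1, 0, 0, -0.1, 0, 0, 0]]])

```text
clock: 15.5
ee_pos: [0.3945, -0.3165, 0.1988]
tcp_rot: [0.001, 0.992, 0.13, 0.001]
wrist_force: [0.6, -0.7, -2.0]
opening: 0.0119
gripper_force: 30.0
```

Request:
drive_tool(deltas=[[[1, 0, 0, 0, 0, 0, 0], [1, 0, 0, 0, 0, 0, 0], [1, 0, 0, 0, 0, 0, 0]]])

```text
clock: 15.75
ee_pos: [0.3933, -0.3155, 0.1941]
tcp_rot: [-0.001, 0.992, 0.13, -0.0]
wrist_force: [-1.1, -0.1, -3.2]
opening: 0.0119
gripper_force: 30.0
```

Run:
```python
from h import *
go((.629,.046,.045),87.8)
```

```text
t 15.8 pos [ 0.3933 -0.3155  0.1941] yaw -75.1 open 0.012 F [-1.1 -0.1 -3.2]
 turn about tool z units 0.0951 (deg -17.1 ) tilt [-0.001  0.001 -1.   ] q6 0.52
 shift now-axes [ 2.139 -1.923  0.995]  after turn [ 1.478 -2.467  0.996]
```

Request:
drive_tool(deltas=[[[1, 0, 0, 0, 0, 0, 0.032], [1, 0, 0, 0, 0, 0, 0.032], [1, 0, 0, 0, 0, 0, 0.031], [1, 0.106, -0.176, 0, 0, 0, 0], [1, 0.106, -0.176, 0, 0, 0, 0], [1, 0.106, -0.176, 0, 0, 0, 0], [1, 0.106, -0.176, 0, 0, 0, 0], [1, 0.106, -0.176, 0, 0, 0, 0], [1, 0.106, -0.176, 0, 0, 0, 0], [1, 0.106, -0.176, 0, 0, 0, 0]]])

```text
clock: 16.58
ee_pos: [0.512, -0.1338, 0.1933]
tcp_rot: [-0.0, 1.0, -0.019, -0.001]
wrist_force: [1.2, -0.8, -2.1]
opening: 0.0121
gripper_force: 30.0
```

Request:
drive_tool(deltas=[[[1, 0.106, -0.176, 0, 0, 0, 0], [1, 0.106, -0.176, 0, 0, 0, 0], [1, 0.106, -0.176, 0, 0, 0, 0], [1, 0.106, -0.176, 0, 0, 0, 0], [1, 0.106, -0.176, 0, 0, 0, 0], [1, 0.106, -0.176, 0, 0, 0, 0], [1, 0.1, -0.176, 0, 0, 0, 0], [1, 0, 0, 0, 0, 0, 0], [1, 0, 0, 0, 0, 0, 0], [1, 0, 0, 0, 0, 0, 0]]])

```text
clock: 17.42
ee_pos: [0.6285, 0.0448, 0.1933]
tcp_rot: [0.0, 1.0, -0.019, -0.001]
wrist_force: [-0.3, -0.0, -3.4]
opening: 0.0121
gripper_force: 30.0
```

Run:
```python
from h import *
go((.629,.046,.024),87.8)
```

```text
t 17.4 pos [0.6285 0.0448 0.1933] yaw -92.2 open 0.012 F [-0.3 -0.  -3.4]
 turn about tool z units 0.0002 (deg -0.0 ) tilt [-0.003 -0.    -1.   ] q6 1.59
 shift now-axes [ 0.006 -0.008  1.129]  after turn [ 0.006 -0.008  1.129]
```

Request:
drive_tool(deltas=[[[1, 0, -0.008, 0.15, 0, 0, 0], [1, 0, 0, 0.2, 0, 0, 0], [1, 0, 0, 0.2, 0, 0, 0], [1, 0, 0, 0.2, 0, 0, 0], [1, 0, 0, 0.15, 0, 0, 0], [1, 0, 0, 0.1, 0, 0, 0], [1, 0, 0, 0.06, 0, 0, 0], [1, 0, 0, 0.04, 0, 0, 0], [1, 0, 0, 0.02, 0, 0, 0], [1, 0, 0, 0.008, 0, 0, 0]]])

```text
clock: 18.25
ee_pos: [0.6297, 0.0458, 0.0259]
tcp_rot: [-0.0, 1.0, -0.019, 0.0]
wrist_force: [0.2, 0.7, -2.3]
opening: 0.0115
gripper_force: 30.0
```

Request:
drive_tool(deltas=[[[1, 0, 0, 0, 0, 0, 0], [1, 0, 0, 0, 0, 0, 0], [1, 0, 0, 0, 0, 0, 0]]])

```text
clock: 18.5
ee_pos: [0.63, 0.0462, 0.0265]
tcp_rot: [-0.0, 1.0, -0.019, 0.001]
wrist_force: [0.5, -0.1, -3.1]
opening: 0.0123
gripper_force: 30.0
```

Request:
drive_tool(deltas=[[[0.1, 0, 0, 0, 0, 0, 0], [0.1, 0, 0, 0, 0, 0, 0], [0.1, 0, 0, 0, 0, 0, 0], [0.1, 0, 0, -0.1, 0, 0, 0], [0.1, 0, 0, -0.2, 0, 0, 0], [0.1, 0, 0, -0.2, 0, 0, 0], [0.1, 0, 0, -0.25, 0, 0, 0], [0.1, 0, 0, -0.25, 0, 0, 0], [0.1, 0, 0, -0.2, 0, 0, 0], [0.1, 0, 0, 0, 0, 0, 0]]])

```text
clock: 19.33
ee_pos: [0.6325, 0.0461, 0.2125]
tcp_rot: [0.0, 1.0, -0.019, 0.005]
wrist_force: [0.8, 0.7, 0.5]
opening: 0.0412
gripper_force: 0.0
```

Run:
```python
from h import *
go((.3945,-.3152,.2),105)
T=cam("top");S=cam("scene")
print("box",*blobs(T,(120,25,100),(150,120,255),.026),sep="\n")
cv2.imwrite("pics/t4.png",np.vstack([cv2.resize(T[0][120:270,150:450],None,fx=2,fy=2),cv2.resize(S[0][140:290,180:480],None,fx=2,fy=2)]))
```

```text
t 19.3 pos [0.6325 0.0461 0.2125] yaw -92.2 open 0.041 F [0.8 0.7 0.5]
 turn about tool z units -0.0954 (deg 17.2 ) tilt [ 0.01 -0.   -1.  ] q6 1.59
 shift now-axes [-1.495  2.467  0.068]  after turn [-2.157  1.916  0.062]
box
(286, array([398., 242.]), 0.3964, -0.3167, 120, 35, 16.2)
(265, array([328., 233.]), 0.4218, -0.0637, 119, 33, -11.2)
(271, array([354., 231.]), 0.4334, -0.16, 119, 34, -6.3)
```

View pics/t4.png

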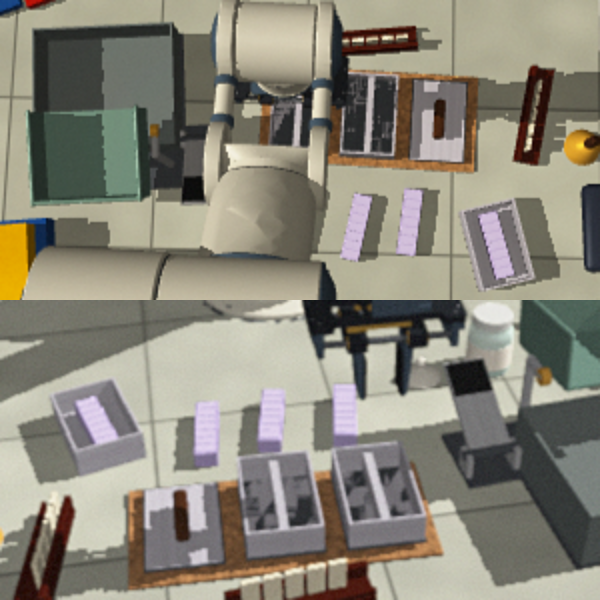

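All three parts stand on the mat. The tin box is exposed at (0.396,-0.316), heading 16°, and the other three boxes haven't moved. Next is the tin box.

Request:
drive_tool(deltas=[[[0, 0, 0, 0, 0, 0, -0.034], [0, 0, 0, 0, 0, 0, -0.034], [0, 0, 0, 0, 0, 0, -0.034], [0, -0.167, 0.15, 0, 0, 0, 0], [0, -0.167, 0.15, 0, 0, 0, 0], [0, -0.167, 0.15, 0, 0, 0, 0], [0, -0.167, 0.15, 0, 0, 0, 0], [0, -0.167, 0.15, 0, 0, 0, 0], [0, -0.167, 0.15, 0, 0, 0, 0], [0, -0.167, 0.15, 0, 0, 0, 0]]])

```text
clock: 20.27
ee_pos: [0.5032, -0.1548, 0.2043]
tcp_rot: [-0.001, 0.99, 0.141, -0.001]
wrist_force: [1.1, 0.1, -0.1]
opening: 0.0456
gripper_force: 0.0
```

Request:
drive_tool(deltas=[[[0, -0.167, 0.15, 0, 0, 0, 0], [0, -0.167, 0.15, 0, 0, 0, 0], [0, -0.167, 0.15, 0.05, 0, 0, 0], [0, -0.167, 0.14, 0.2, 0, 0, 0], [0, -0.167, 0.135, 0.2, 0, 0, 0], [0, 0, 0, 0, 0, 0, 0], [0, 0, 0, 0, 0, 0, 0], [0, 0, 0, 0, 0, 0, 0], [0, 0, 0, 0, 0, 0, 0]]])

```text
clock: 21.02
ee_pos: [0.4177, -0.2897, 0.1418]
tcp_rot: [0.0, 0.99, 0.141, 0.0]
wrist_force: [0.2, -0.5, -0.8]
opening: 0.0455
gripper_force: 0.0
```

Run:
```python
from h import *
W=cam("wrist");T=cam("top")
b=blobs(W,(120,25,100),(150,120,255),.031,300)+blobs(T,(120,25,100),(150,120,255),.031);print(*b,sep="\n")
go((.396,-.3165,.010),106)
```

```text
(4292, array([341., 220.]), 0.4013, -0.3133, 112, 35, 16.4)
(5174, array([183., 138.]), 0.433, -0.1618, 117, 33, -6.4)
(5422, array([ 68., 119.]), 0.4216, -0.0667, 118, 33, -11.3)
(98, array([400., 252.]), 0.3604, -0.3264, 45, 35, 16.4)
(203, array([329., 229.]), 0.4326, -0.0658, 97, 33, -11.2)
(271, array([355., 231.]), 0.4331, -0.1597, 118, 34, -6.3)
(66, array([300., 219.]), 0.467, 0.0371, 43, 33, -9.6)
t 21.1 pos [ 0.4179 -0.2897  0.1421] yaw -73.7 open 0.046 F [-1.  -0.   0.3]
 turn about tool z units 0.0014 (deg -0.3 ) tilt [ 0.001 -0.001 -1.   ] q6 0.56
 shift now-axes [-0.191  0.13   0.881]  after turn [-0.19   0.131  0.881]
```

Request:
drive_tool(deltas=[[[0, -0.093, 0.062, 0, 0, 0, 0], [0, -0.093, 0.062, 0.05, 0, 0, 0], [0, 0, 0, 0.15, 0, 0, 0], [0, 0, 0, 0.2, 0, 0, 0], [0, 0, 0, 0.2, 0, 0, 0], [0, 0, 0, 0.15, 0, 0, 0], [0, 0, 0, 0.08, 0, 0, 0], [0, 0, 0, 0.05, 0, 0, 0], [0, 0, 0, 0, 0, 0, 0], [0, 0, 0, 0, 0, 0, 0]]])

```text
clock: 21.95
ee_pos: [0.3961, -0.3159, 0.0101]
tcp_rot: [0.0, 0.99, 0.141, 0.0]
wrist_force: [0.3, 0.2, 0.2]
opening: 0.0457
gripper_force: 0.0
```

Request:
drive_tool(deltas=[[[1, 0, 0, 0, 0, 0, 0], [1, 0, 0, 0, 0, 0, 0], [1, 0, 0, 0, 0, 0, 0], [1, 0, 0, -0.05, 0, 0, 0], [1, 0, 0, -0.1, 0, 0, 0], [1, 0, 0, -0.2, 0, 0, 0], [1, 0, 0, -0.25, 0, 0, 0], [1, 0, 0, -0.25, 0, 0, 0], [1, 0, 0, -0.25, 0, 0, 0], [1, 0, 0, -0.25, 0, 0, 0]]])

```text
clock: 22.78
ee_pos: [0.395, -0.3154, 0.2149]
tcp_rot: [0.0, 0.99, 0.141, 0.0]
wrist_force: [1.8, -1.6, -0.4]
opening: 0.0334
gripper_force: 30.0
```

Request:
drive_tool(deltas=[[[1, 0, 0, -0.25, 0, 0, 0], [1, 0, 0, -0.25, 0, 0, 0], [1, 0, 0, -0.2, 0, 0, 0], [1, 0, 0, 0, 0, 0, 0], [1, 0, 0, 0, 0, 0, 0], [1, 0, 0, 0, 0, 0, 0]]])

```text
clock: 23.28
ee_pos: [0.395, -0.3154, 0.3168]
tcp_rot: [-0.0, 0.99, 0.141, -0.0]
wrist_force: [-0.7, -0.7, -1.5]
opening: 0.0337
gripper_force: 30.0
```

Run:
```python
from h import *
go((.497,.375,.28),3.5)
```

```text
t 23.3 pos [ 0.395  -0.3154  0.3168] yaw -73.8 open 0.034 F [-0.7 -0.7 -1.5]
 turn about tool z units -0.4296 (deg 77.3 ) tilt [-0.  0. -1.] q6 0.5
 shift now-axes [ 1.936 -4.231  0.247]  after turn [4.553 0.96  0.243]
```

Request:
drive_tool(deltas=[[[1, 0.097, -0.212, 0, 0, 0, 0], [1, 0.097, -0.212, 0, 0, 0, 0], [1, 0.097, -0.212, 0, 0, 0, 0], [1, 0.097, -0.212, 0, 0, 0, 0], [1, 0.097, -0.212, 0, 0, 0, 0], [1, 0.097, -0.212, 0, 0, 0, 0], [1, 0.097, -0.212, 0, 0, 0, 0], [1, 0.097, -0.212, 0, 0, 0, 0], [1, 0.097, -0.212, 0, 0, 0, 0], [1, 0.097, -0.212, 0, 0, 0, 0]]])

```text
clock: 24.12
ee_pos: [0.4456, 0.0318, 0.3158]
tcp_rot: [-0.0, 0.99, 0.141, -0.001]
wrist_force: [0.6, -0.7, 0.0]
opening: 0.0339
gripper_force: 30.0
```

Request:
drive_tool(deltas=[[[1, 0.097, -0.212, 0, 0, 0, 0], [1, 0.097, -0.212, 0, 0, 0, 0], [1, 0.097, -0.212, 0, 0, 0, 0], [1, 0.097, -0.212, 0, 0, 0, 0], [1, 0.097, -0.212, 0, 0, 0, 0], [1, 0.097, -0.212, 0, 0, 0, 0], [1, 0.097, -0.212, 0, 0, 0, 0], [1, 0.097, -0.212, 0, 0, 0, 0], [1, 0.097, -0.212, 0, 0, 0, 0], [1, 0.097, -0.212, 0, 0, 0, 0]]])

```text
clock: 24.95
ee_pos: [0.4969, 0.3774, 0.3152]
tcp_rot: [0.001, 0.99, 0.141, -0.001]
wrist_force: [0.8, -0.2, -0.7]
opening: 0.0337
gripper_force: 30.0
```

Request:
drive_tool(deltas=[[[1, 0, 0, 0, 0, 0, -0.036], [1, 0, 0, 0, 0, 0, -0.036], [1, 0, 0, 0, 0, 0, -0.036], [1, 0, 0, 0, 0, 0, -0.036], [1, 0, 0, 0, 0, 0, -0.036], [1, 0, 0, 0, 0, 0, -0.036], [1, 0, 0, 0, 0, 0, -0.036], [1, 0, 0, 0, 0, 0, -0.036], [1, 0, 0, 0, 0, 0, -0.036], [1, 0, 0, 0, 0, 0, -0.036]]])

```text
clock: 25.78
ee_pos: [0.497, 0.3755, 0.3152]
tcp_rot: [-0.0, 0.759, 0.651, -0.002]
wrist_force: [-0.2, 0.9, -0.8]
opening: 0.0338
gripper_force: 30.0
```

Request:
drive_tool(deltas=[[[1, 0, 0, 0, 0, 0, -0.036], [1, 0, 0, 0, 0, 0, -0.034], [1, 0, 0, 0, 0, 0, 0], [1, 0, 0, 0, 0, 0, 0], [1, 0, 0, 0, 0, 0, 0]]])

```text
clock: 26.2
ee_pos: [0.4975, 0.3758, 0.3162]
tcp_rot: [-0.0, 0.686, 0.728, -0.001]
wrist_force: [-0.1, 0.5, -1.5]
opening: 0.0338
gripper_force: 30.0
```

Run:
```python
from h import *
W=cam("wrist");go((.497,.375,.151),3.5)
s,R=state()
print("box in hand?", blobs(W,(120,25,100),(150,120,255),s["ee_pos"][2]+.02,300)[:3])
cv2.imwrite("pics/w5.png",W[0])
# predicted bin corners (stand origin guess) for overlay check
th=np.radians(3.5);ex=np.array([np.cos(th),np.sin(th),0]);ey=np.array([-ex[1],ex[0],0]);o=np.array([.532,.376,.145])
c,sn=np.cos(.15),np.sin(.15)
for x in(-.073,.073):
  for y in(-.085,.085): 
    print((x,y),proj(W,o+ex*(x*c-.075*sn)+ey*y+np.array([0,0,x*sn+.075*c])).round(0))
```

```text
t 26.2 pos [0.4975 0.3758 0.3165] yaw 3.4 open 0.034 F [-0.1 -0.2 -0.4]
 turn about tool z units -0.0006 (deg 0.1 ) tilt [-0.001 -0.001 -1.   ] q6 0.49
 shift now-axes [-0.005 -0.003  1.103]  after turn [-0.005 -0.003  1.103]
box in hand? [(1830, array([320., 324.]), 0.4988, 0.3438, 33, 19, 3.4), (9001, array([320., 213.]), 0.4949, 0.4043, 67, 34, -86.6)]
(-0.073, -0.085) [[270. 289.]]
(-0.073, 0.085) [[261. 104.]]
(0.073, -0.085) [[428. 302.]]
(0.073, 0.085) [[448. 103.]]
```

View pics/w5.png

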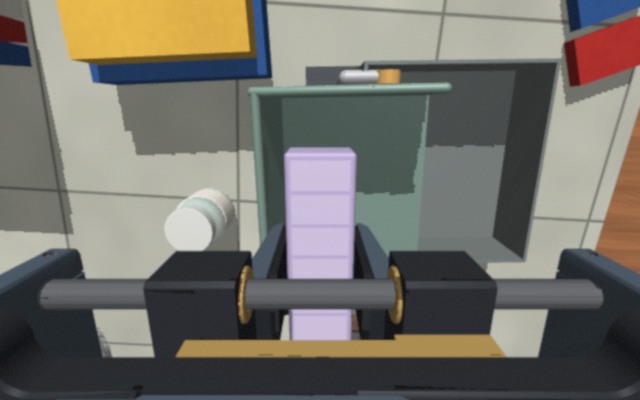

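The wrist view shows the box held between the fingers at u 286–355 over the bin. The bin's far side wall (inner edge v≈95) puts the bin about 8 mm further in +y than I had it, so I'll correct by that and lower.

Request:
drive_tool(deltas=[[[1, 0.04, 0.01, 0.15, 0, 0, 0], [1, 0, 0, 0.2, 0, 0, 0], [1, 0, 0, 0.2, 0, 0, 0], [1, 0, 0, 0.2, 0, 0, 0], [1, 0, 0, 0.15, 0, 0, 0], [1, 0, 0, 0.1, 0, 0, 0], [1, 0, 0, 0.06, 0, 0, 0], [1, 0, 0, 0.03, 0, 0, 0], [1, 0, 0, 0.01, 0, 0, 0], [1, 0, 0, 0, 0, 0, 0]]])

```text
clock: 27.08
ee_pos: [0.4992, 0.3823, 0.1526]
tcp_rot: [0.0, 0.685, 0.729, 0.0]
wrist_force: [1.1, 0.9, -0.7]
opening: 0.034
gripper_force: 30.0
```

Request:
drive_tool(deltas=[[[1, 0, 0, 0, 0, 0, 0], [0, 0, 0, 0, 0, 0, 0], [0, 0, 0, 0, 0, 0, 0], [0, 0, 0, 0, 0, 0, 0], [0, 0, 0, -0.1, 0, 0, 0], [0, 0, 0, -0.2, 0, 0, 0], [0, 0, 0, -0.2, 0, 0, 0], [0, 0, 0, -0.2, 0, 0, 0], [0, 0, 0, -0.1, 0, 0, 0], [0, 0, 0, 0, 0, 0, 0]]])

```text
clock: 27.92
ee_pos: [0.5003, 0.383, 0.2765]
tcp_rot: [0.001, 0.685, 0.729, 0.003]
wrist_force: [0.3, 1.0, 0.5]
opening: 0.0457
gripper_force: 0.0
```

Run:
```python
from h import *
W=cam("wrist");T=cam("top")
print(*blobs(W,(120,25,100),(150,120,255),.168,300),sep="\n")
print("shelf",*blobs(T,(120,25,100),(150,120,255),.026),sep="\n")
go((.4302,.0447,.2),79.1)
```

```text
(4899, array([316., 197.]), 0.4965, 0.3828, 120, 35, -86.5)
shelf
(262, array([328., 233.]), 0.4218, -0.0636, 119, 33, -11.4)
(273, array([354., 231.]), 0.4337, -0.16, 119, 34, -6.3)
(262, array([298., 230.]), 0.4302, 0.0447, 119, 33, -10.9)
(194, array([202., 205.]), 0.5135, 0.3987, 85, 37, -88.7)
t 28.0 pos [0.499  0.3821 0.2724] yaw 3.6 open 0.046 F [-0.  -0.5 -0.2]
 turn about tool z units -0.4196 (deg 75.5 ) tilt [ 0.001  0.001 -1.   ] q6 0.5
 shift now-axes [-2.217 -0.598  0.481]  after turn [ 0.025 -2.296  0.481]
```

Request:
drive_tool(deltas=[[[-0.3, -0.185, -0.05, 0, 0, 0, 0], [-0.3, -0.185, -0.05, 0, 0, 0, 0], [-0.3, -0.185, -0.05, 0, 0, 0, 0], [-0.3, -0.185, -0.05, 0, 0, 0, 0], [-0.3, -0.185, -0.05, 0, 0, 0, 0], [-0.3, -0.185, -0.05, 0, 0, 0, 0], [-0.3, -0.185, -0.05, 0, 0, 0, 0], [-0.3, -0.185, -0.05, 0, 0, 0, 0], [-0.3, -0.185, -0.05, 0, 0, 0, 0], [-0.3, -0.185, -0.05, 0, 0, 0, 0]]])

```text
clock: 28.85
ee_pos: [0.4401, 0.0992, 0.2709]
tcp_rot: [-0.001, 0.685, 0.729, -0.001]
wrist_force: [1.3, 0.5, -0.0]
opening: 0.0598
gripper_force: 0.0
```

Request:
drive_tool(deltas=[[[-0.3, -0.185, -0.05, 0, 0, 0, 0], [-0.3, -0.182, -0.048, 0, 0, 0, 0], [-0.3, 0, 0, 0, 0, 0, -0.035], [-0.3, 0, 0, 0, 0, 0, -0.035], [-0.3, 0, 0, 0, 0, 0, -0.035], [-0.3, 0, 0, 0, 0, 0, -0.035], [-0.3, 0, 0, 0, 0, 0, -0.035], [-0.3, 0, 0, 0, 0, 0, -0.035], [-0.3, 0, 0, 0, 0, 0, -0.035], [-0.3, 0, 0, 0, 0, 0, -0.035]]])

```text
clock: 29.68
ee_pos: [0.4294, 0.0446, 0.2709]
tcp_rot: [-0.001, 0.307, 0.952, -0.0]
wrist_force: [-0.3, 1.1, -0.1]
opening: 0.0593
gripper_force: 0.0
```

Request:
drive_tool(deltas=[[[-0.3, 0, 0, 0.1, 0, 0, -0.035], [-0.3, 0, 0, 0.2, 0, 0, -0.035], [-0.3, 0, 0, 0.2, 0, 0, -0.035], [-0.3, 0, 0, 0.2, 0, 0, -0.035], [-0.3, 0, 0, 0.2, 0, 0, 0], [-0.3, 0, 0, 0.2, 0, 0, 0], [-0.3, 0, 0, 0, 0, 0, 0], [-0.3, 0, 0, 0, 0, 0, 0], [-0.3, 0, 0, 0, 0, 0, 0]]])

```text
clock: 30.43
ee_pos: [0.4303, 0.0446, 0.1079]
tcp_rot: [-0.0, 0.094, 0.996, -0.0]
wrist_force: [1.0, 0.3, 0.3]
opening: 0.0593
gripper_force: 0.0
```

Run:
```python
from h import *
W=cam("wrist");T=cam("top")
print(*blobs(W,(120,25,100),(150,120,255),.026,300),sep="\n")
print("shelf",*blobs(T,(120,25,100),(150,120,255),.026),sep="\n")
go((.4302,.0447,.004),79.1)
```

```text
(4113, array([ 81., 223.]), 0.4114, -0.1484, 84, 50, -6.0)
(4884, array([190., 198.]), 0.4051, -0.0555, 92, 41, -11.3)
(5793, array([320., 202.]), 0.4275, 0.0459, 120, 34, -10.7)
shelf
(38, array([295., 244.]), 0.38, 0.0536, 29, 22, -88.7)
(263, array([328., 233.]), 0.422, -0.0637, 119, 33, -11.2)
(266, array([354., 231.]), 0.4336, -0.1601, 119, 34, -6.3)
(299, array([196., 206.]), 0.5114, 0.4185, 124, 37, -86.5)
t 30.5 pos [0.431  0.0446 0.1085] yaw 79.2 open 0.059 F [-0.3 -0.7 -0.2]
 turn about tool z units 0.0005 (deg -0.1 ) tilt [ 0.002 -0.    -1.   ] q6 -1.42
 shift now-axes [ 0.007 -0.     0.697]  after turn [ 0.007 -0.     0.697]
```

Request:
drive_tool(deltas=[[[-0.3, 0.01, 0, 0.15, 0, 0, 0], [-0.3, 0, 0, 0.2, 0, 0, 0], [-0.3, 0, 0, 0.18, 0, 0, 0], [-0.3, 0, 0, 0.1, 0, 0, 0], [-0.3, 0, 0, 0.05, 0, 0, 0], [-0.3, 0, 0, 0.01, 0, 0, 0], [-0.3, 0, 0, 0, 0, 0, 0], [1, 0, 0, 0, 0, 0, 0], [1, 0, 0, 0, 0, 0, 0], [1, 0, 0, 0, 0, 0, 0]]])

```text
clock: 31.37
ee_pos: [0.4292, 0.0449, 0.0045]
tcp_rot: [0.001, 0.094, 0.996, 0.0]
wrist_force: [0.1, -0.2, -0.5]
opening: 0.0424
gripper_force: 0.0
```

Request:
drive_tool(deltas=[[[1, 0, 0, 0, 0, 0, 0], [1, 0, 0, 0, 0, 0, 0], [1, 0, 0, -0.05, 0, 0, 0], [1, 0, 0, -0.15, 0, 0, 0], [1, 0, 0, -0.25, 0, 0, 0], [1, 0, 0, -0.25, 0, 0, 0], [1, 0, 0, -0.25, 0, 0, 0], [1, 0, 0, -0.25, 0, 0, 0], [1, 0, 0, -0.25, 0, 0, 0], [1, 0, 0, -0.25, 0, 0, 0]]])

```text
clock: 32.2
ee_pos: [0.4277, 0.0449, 0.2612]
tcp_rot: [0.0, 0.094, 0.996, 0.0]
wrist_force: [0.7, 0.6, -1.4]
opening: 0.034
gripper_force: 30.0
```

Request:
drive_tool(deltas=[[[1, 0, 0, -0.25, 0, 0, 0.035], [1, 0, 0, -0.1, 0, 0, 0.035], [1, 0, 0, 0, 0, 0, 0.035], [1, 0, 0, 0, 0, 0, 0.035], [1, 0, 0, 0, 0, 0, 0.035], [1, 0, 0, 0, 0, 0, 0.035], [1, 0, 0, 0, 0, 0, 0.035], [1, 0, 0, 0, 0, 0, 0.035], [1, 0, 0, 0, 0, 0, 0.035], [1, 0, 0, 0, 0, 0, 0.035]]])

```text
clock: 33.03
ee_pos: [0.428, 0.0449, 0.3115]
tcp_rot: [-0.0, 0.603, 0.798, -0.0]
wrist_force: [-0.2, -0.3, -0.6]
opening: 0.0344
gripper_force: 30.0
```

Request:
drive_tool(deltas=[[[1, 0, 0, 0, 0, 0, 0.035], [1, 0, 0, 0, 0, 0, 0.035], [1, 0, 0, 0, 0, 0, 0], [1, 0, 0, 0, 0, 0, 0]]])

```text
clock: 33.37
ee_pos: [0.4282, 0.0449, 0.3114]
tcp_rot: [-0.0, 0.683, 0.73, -0.0]
wrist_force: [-0.3, -0.3, -1.3]
opening: 0.0337
gripper_force: 30.0
```

Run:
```python
from h import *
go((.570,.386,.161),3.5)
```

```text
t 33.4 pos [0.4282 0.0449 0.3114] yaw 3.8 open 0.034 F [-0.3 -0.3 -1.3]
 turn about tool z units 0.0015 (deg -0.3 ) tilt [-0. -0. -1.] q6 -0.1
 shift now-axes [2.207 1.093 1.002]  after turn [2.212 1.082 1.002]
```

Request:
drive_tool(deltas=[[[1, 0.17, 0.084, 0, 0, 0, 0], [1, 0.17, 0.084, 0, 0, 0, 0], [1, 0.17, 0.084, 0, 0, 0, 0], [1, 0.17, 0.084, 0, 0, 0, 0], [1, 0.17, 0.084, 0, 0, 0, 0], [1, 0.17, 0.084, 0, 0, 0, 0], [1, 0.17, 0.084, 0, 0, 0, 0], [1, 0.17, 0.084, 0, 0, 0, 0], [1, 0.17, 0.084, 0, 0, 0, 0], [1, 0.17, 0.084, 0, 0, 0, 0]]])

```text
clock: 34.2
ee_pos: [0.5386, 0.3085, 0.3112]
tcp_rot: [-0.0, 0.683, 0.73, -0.0]
wrist_force: [0.2, -0.4, -1.0]
opening: 0.034
gripper_force: 30.0
```

Request:
drive_tool(deltas=[[[1, 0.17, 0.084, 0, 0, 0, 0], [1, 0.17, 0.084, 0, 0, 0, 0], [1, 0.167, 0.084, 0, 0, 0, 0], [1, 0, 0, 0, 0, 0, 0], [1, 0, 0, 0.1, 0, 0, 0], [1, 0, 0, 0.2, 0, 0, 0], [1, 0, 0, 0.2, 0, 0, 0], [1, 0, 0, 0.1, 0, 0, 0], [1, 0, 0, 0, 0, 0, 0], [1, 0, 0, 0, 0, 0, 0]]])

```text
clock: 35.03
ee_pos: [0.5711, 0.3852, 0.2211]
tcp_rot: [-0.0, 0.684, 0.73, -0.001]
wrist_force: [0.5, -0.1, 0.4]
opening: 0.0336
gripper_force: 30.0
```

Run:
```python
from h import *
go((.570,.386,.161),3.5)
```

```text
t 35.0 pos [0.5711 0.3852 0.2211] yaw 3.7 open 0.034 F [ 0.5 -0.1  0.4]
 turn about tool z units 0.0012 (deg -0.2 ) tilt [-0.001 -0.001 -1.   ] q6 0.44
 shift now-axes [ 0.006 -0.007  0.4  ]  after turn [ 0.006 -0.007  0.4  ]
```

Request:
drive_tool(deltas=[[[1, 0, 0, 0.15, 0, 0, 0], [1, 0, 0, 0.12, 0, 0, 0], [1, 0, 0, 0.08, 0, 0, 0], [1, 0, 0, 0.04, 0, 0, 0], [1, 0, 0, 0.01, 0, 0, 0], [1, 0, 0, 0, 0, 0, 0], [1, 0, 0, 0, 0, 0, 0], [0, 0, 0, 0, 0, 0, 0], [0, 0, 0, 0, 0, 0, 0], [0, 0, 0, 0, 0, 0, 0]]])

```text
clock: 35.87
ee_pos: [0.5717, 0.3856, 0.1617]
tcp_rot: [0.0, 0.685, 0.729, 0.0]
wrist_force: [-0.0, 0.0, -0.4]
opening: 0.0457
gripper_force: 0.0
```

Request:
drive_tool(deltas=[[[0, 0, 0, -0.1, 0, 0, 0], [0, 0, 0, -0.2, 0, 0, 0], [0, 0, 0, -0.2, 0, 0, 0], [0, 0, 0, -0.2, 0, 0, 0], [0, 0, 0, -0.2, 0, 0, 0], [0, 0, 0, 0, 0, 0, 0], [0, 0, 0, 0, 0, 0, 0], [0, 0, 0, 0, 0, 0, 0]]])

```text
clock: 36.53
ee_pos: [0.5712, 0.3853, 0.2957]
tcp_rot: [-0.0, 0.685, 0.729, -0.0]
wrist_force: [0.1, 1.0, -1.1]
opening: 0.0456
gripper_force: 0.0
```

Run:
```python
from h import *
W=cam("wrist");T=cam("top")
print(*blobs(W,(120,25,100),(150,120,255),.172,300),sep="\n")
print("shelf",*blobs(T,(120,25,100),(150,120,255),.026),sep="\n")
go((.422,-.0645,.2),78.8)
```

```text
(4681, array([319., 192.]), 0.569, 0.3861, 123, 36, -86.6)
(4413, array([244., 184.]), 0.5005, 0.3849, 117, 38, -86.4)
shelf
(265, array([328., 233.]), 0.4218, -0.0637, 119, 33, -11.2)
(271, array([355., 231.]), 0.4334, -0.16, 119, 34, -6.3)
(60, array([209., 204.]), 0.5159, 0.3732, 34, 33, 3.0)
(168, array([202., 183.]), 0.5927, 0.4012, 74, 33, -88.7)
t 36.6 pos [0.571  0.3852 0.2947] yaw 3.6 open 0.046 F [0.5 0.3 0. ]
 turn about tool z units -0.4179 (deg 75.2 ) tilt [-0.002 -0.001 -1.   ] q6 0.44
 shift now-axes [-2.93  -1.177  0.636]  after turn [ 0.392 -3.133  0.637]
```

Request:
drive_tool(deltas=[[[-0.3, -0.195, -0.0785, 0, 0, 0, 0], [-0.3, -0.195, -0.0785, 0, 0, 0, 0], [-0.3, -0.195, -0.0785, 0, 0, 0, 0], [-0.3, -0.195, -0.0785, 0, 0, 0, 0], [-0.3, -0.195, -0.0785, 0, 0, 0, 0], [-0.3, -0.195, -0.0785, 0, 0, 0, 0], [-0.3, -0.195, -0.0785, 0, 0, 0, 0], [-0.3, -0.195, -0.0785, 0, 0, 0, 0], [-0.3, -0.195, -0.0785, 0, 0, 0, 0], [-0.3, -0.195, -0.0785, 0, 0, 0, 0]]])

```text
clock: 37.47
ee_pos: [0.471, 0.0849, 0.2952]
tcp_rot: [-0.001, 0.685, 0.729, -0.001]
wrist_force: [1.3, -0.7, 0.0]
opening: 0.0594
gripper_force: 0.0
```

Request:
drive_tool(deltas=[[[-0.3, -0.195, -0.0785, 0, 0, 0, 0], [-0.3, -0.195, -0.0785, 0, 0, 0, 0], [-0.3, -0.195, -0.0785, 0, 0, 0, 0], [-0.3, -0.195, -0.0785, 0, 0, 0, 0], [-0.3, -0.195, -0.0785, 0, 0, 0, 0], [-0.3, 0, 0, 0, 0, 0, -0.035], [-0.3, 0, 0, 0, 0, 0, -0.035], [-0.3, 0, 0, 0, 0, 0, -0.035], [-0.3, 0, 0, 0, 0, 0, -0.035], [-0.3, 0, 0, 0, 0, 0, -0.035]]])

```text
clock: 38.3
ee_pos: [0.422, -0.0634, 0.2953]
tcp_rot: [-0.001, 0.459, 0.889, -0.0]
wrist_force: [-0.8, 0.6, 0.2]
opening: 0.059
gripper_force: 0.0
```

Request:
drive_tool(deltas=[[[-0.3, 0, 0, 0.1, 0, 0, -0.035], [-0.3, 0, 0, 0.2, 0, 0, -0.035], [-0.3, 0, 0, 0.2, 0, 0, -0.035], [-0.3, 0, 0, 0.2, 0, 0, -0.035], [-0.3, 0, 0, 0.2, 0, 0, -0.035], [-0.3, 0, 0, 0.2, 0, 0, -0.035], [-0.3, 0, 0, 0.1, 0, 0, -0.034], [-0.3, 0, 0, 0, 0, 0, 0], [-0.3, 0, 0, 0, 0, 0, 0], [-0.3, 0, 0, 0, 0, 0, 0]]])

```text
clock: 39.13
ee_pos: [0.4229, -0.0635, 0.1168]
tcp_rot: [0.0, 0.098, 0.995, -0.0]
wrist_force: [-0.4, 0.6, 0.5]
opening: 0.0593
gripper_force: 0.0
```

Run:
```python
from h import *
W=cam("wrist");T=cam("top")
print(*blobs(W,(120,25,100),(150,120,255),.026,300),sep="\n")
print("shelf",*blobs(T,(120,25,100),(150,120,255),.026),sep="\n")
go((.421,-.0645,.004),78.8)
```

```text
(3898, array([212., 214.]), 0.4158, -0.1541, 93, 40, -6.4)
(5409, array([319., 198.]), 0.4185, -0.0623, 119, 34, -11.3)
shelf
(37, array([325., 246.]), 0.3728, -0.0534, 33, 19, 73.0)
(299, array([196., 205.]), 0.5122, 0.4186, 124, 38, -86.7)
(298, array([195., 184.]), 0.5921, 0.4267, 125, 37, -86.6)
t 39.2 pos [ 0.4233 -0.0636  0.1171] yaw 78.9 open 0.059 F [-0.3  0.6 -0.3]
 turn about tool z units 0.0003 (deg -0.1 ) tilt [ 0.002 -0.001 -1.   ] q6 -1.67
 shift now-axes [ 0.015 -0.008  0.754]  after turn [ 0.015 -0.009  0.754]
```

Request:
drive_tool(deltas=[[[-0.3, 0.018, 0, 0.15, 0, 0, 0], [-0.3, 0, 0, 0.2, 0, 0, 0], [-0.3, 0, 0, 0.2, 0, 0, 0], [-0.3, 0, 0, 0.12, 0, 0, 0], [-0.3, 0, 0, 0.06, 0, 0, 0], [-0.3, 0, 0, 0.02, 0, 0, 0], [-0.3, 0, 0, 0, 0, 0, 0], [1, 0, 0, 0, 0, 0, 0], [1, 0, 0, 0, 0, 0, 0], [1, 0, 0, 0, 0, 0, 0]]])

```text
clock: 40.07
ee_pos: [0.4205, -0.0631, 0.0045]
tcp_rot: [0.001, 0.096, 0.995, -0.0]
wrist_force: [0.6, -0.6, -0.2]
opening: 0.0422
gripper_force: 0.0
```

Request:
drive_tool(deltas=[[[1, 0, 0, 0, 0, 0, 0], [1, 0, 0, 0, 0, 0, 0], [1, 0, 0, -0.05, 0, 0, 0], [1, 0, 0, -0.15, 0, 0, 0], [1, 0, 0, -0.25, 0, 0, 0], [1, 0, 0, -0.25, 0, 0, 0], [1, 0, 0, -0.25, 0, 0, 0], [1, 0, 0, -0.25, 0, 0, 0], [1, 0, 0, -0.25, 0, 0, 0], [1, 0, 0, -0.25, 0, 0, 0]]])

```text
clock: 40.9
ee_pos: [0.419, -0.0626, 0.2613]
tcp_rot: [0.0, 0.096, 0.995, -0.0]
wrist_force: [1.8, -1.2, -0.7]
opening: 0.0341
gripper_force: 30.0
```

Request:
drive_tool(deltas=[[[1, 0, 0, -0.25, 0, 0, 0.035], [1, 0, 0, -0.15, 0, 0, 0.035], [1, 0, 0, 0, 0, 0, 0.035], [1, 0, 0, 0, 0, 0, 0.035], [1, 0, 0, 0, 0, 0, 0.035], [1, 0, 0, 0, 0, 0, 0.035], [1, 0, 0, 0, 0, 0, 0.035], [1, 0, 0, 0, 0, 0, 0.035], [1, 0, 0, 0, 0, 0, 0.035], [1, 0, 0, 0, 0, 0, 0.035]]])

```text
clock: 41.73
ee_pos: [0.4193, -0.0627, 0.319]
tcp_rot: [-0.0, 0.604, 0.797, -0.0]
wrist_force: [0.3, -1.1, -0.5]
opening: 0.034
gripper_force: 30.0
```

Request:
drive_tool(deltas=[[[1, 0, 0, 0, 0, 0, 0.035], [1, 0, 0, 0, 0, 0, 0.034], [1, 0, 0, 0, 0, 0, 0], [1, 0, 0, 0, 0, 0, 0]]])

```text
clock: 42.07
ee_pos: [0.4195, -0.0628, 0.3189]
tcp_rot: [0.0, 0.683, 0.73, -0.0]
wrist_force: [1.3, -0.6, -0.6]
opening: 0.0335
gripper_force: 30.0
```

Run:
```python
from h import *
T=cam("top");print("shelf",*blobs(T,(120,25,100),(150,120,255),.026),sep="\n")
go((.500,.383,.180),3.5)
```

```text
shelf
(300, array([196., 205.]), 0.5123, 0.4186, 124, 38, -86.7)
(298, array([195., 184.]), 0.5922, 0.4268, 125, 37, -86.7)
t 42.1 pos [ 0.4196 -0.0628  0.3188] yaw 3.8 open 0.034 F [0.3 0.1 0.2]
 turn about tool z units 0.0017 (deg -0.3 ) tilt [ 0. -0. -1.] q6 -0.36
 shift now-axes [2.93  0.732 0.926]  after turn [2.934 0.716 0.926]
```

Request:
drive_tool(deltas=[[[1, 0.195, 0.0485, 0, 0, 0, 0], [1, 0.195, 0.0485, 0, 0, 0, 0], [1, 0.195, 0.0485, 0, 0, 0, 0], [1, 0.195, 0.0485, 0, 0, 0, 0], [1, 0.195, 0.0485, 0, 0, 0, 0], [1, 0.195, 0.0485, 0, 0, 0, 0], [1, 0.195, 0.0485, 0, 0, 0, 0], [1, 0.195, 0.0485, 0, 0, 0, 0], [1, 0.195, 0.0485, 0, 0, 0, 0], [1, 0.195, 0.0485, 0, 0, 0, 0]]])

```text
clock: 42.95
ee_pos: [0.4741, 0.2351, 0.3187]
tcp_rot: [-0.0, 0.683, 0.73, -0.0]
wrist_force: [0.3, 0.1, -1.0]
opening: 0.0338
gripper_force: 30.0
```

Request:
drive_tool(deltas=[[[1, 0.195, 0.0485, 0, 0, 0, 0], [1, 0.195, 0.0485, 0, 0, 0, 0], [1, 0.195, 0.0485, 0, 0, 0, 0], [1, 0.195, 0.0485, 0, 0, 0, 0], [1, 0.195, 0.0485, 0, 0, 0, 0], [1, 0, 0, 0.15, 0, 0, 0], [1, 0, 0, 0.2, 0, 0, 0], [1, 0, 0, 0.15, 0, 0, 0], [1, 0, 0, 0, 0, 0, 0], [1, 0, 0, 0, 0, 0, 0]]])

```text
clock: 43.78
ee_pos: [0.501, 0.3815, 0.2433]
tcp_rot: [-0.0, 0.684, 0.73, -0.001]
wrist_force: [-1.0, 0.2, 0.4]
opening: 0.0337
gripper_force: 30.0
```

Run:
```python
from h import *
T=cam("top");print("shelf",*blobs(T,(120,25,100),(150,120,255),.026),sep="\n")
go((.500,.383,.179),3.5)
```

```text
shelf
(271, array([354., 231.]), 0.4334, -0.16, 119, 34, -6.3)
(73, array([206., 207.]), 0.5051, 0.3825, 66, 33, -63.2)
(116, array([200., 200.]), 0.5313, 0.4069, 47, 38, -86.9)
(164, array([203., 183.]), 0.5927, 0.4012, 74, 33, -88.7)
t 43.8 pos [0.5017 0.3819 0.2447] yaw 3.7 open 0.034 F [ 1.  -0.9  0. ]
 turn about tool z units 0.0009 (deg -0.2 ) tilt [ 0.  0. -1.] q6 0.49
 shift now-axes [ 0.008 -0.011  0.438]  after turn [ 0.008 -0.011  0.438]
```

Request:
drive_tool(deltas=[[[1, 0.008, -0.01, 0.15, 0, 0, 0], [1, 0, 0, 0.14, 0, 0, 0], [1, 0, 0, 0.09, 0, 0, 0], [1, 0, 0, 0.05, 0, 0, 0], [1, 0, 0, 0.01, 0, 0, 0], [1, 0, 0, 0, 0, 0, 0], [1, 0, 0, 0, 0, 0, 0], [0, 0, 0, 0, 0, 0, 0], [0, 0, 0, 0, 0, 0, 0], [0, 0, 0, 0, 0, 0, 0]]])

```text
clock: 44.67
ee_pos: [0.5001, 0.3831, 0.1782]
tcp_rot: [0.0, 0.685, 0.729, 0.0]
wrist_force: [1.0, -0.2, 0.5]
opening: 0.0452
gripper_force: 0.0
```

Request:
drive_tool(deltas=[[[0, 0, 0, -0.1, 0, 0, 0], [0, 0, 0, -0.2, 0, 0, 0], [0, 0, 0, -0.2, 0, 0, 0], [0, 0, 0, -0.2, 0, 0, 0], [0, 0, 0, -0.2, 0, 0, 0], [0, 0, 0, 0, 0, 0, 0], [0, 0, 0, 0, 0, 0, 0], [0, 0, 0, 0, 0, 0, 0]]])

```text
clock: 45.33
ee_pos: [0.4996, 0.3828, 0.3122]
tcp_rot: [-0.0, 0.685, 0.729, -0.0]
wrist_force: [-0.4, -0.2, -1.1]
opening: 0.0457
gripper_force: 0.0
```

Run:
```python
from h import *
W=cam("wrist");T=cam("top")
print(*blobs(W,(120,25,100),(150,120,255),.195,300),sep="\n")
print("shelf",*blobs(T,(120,25,100),(150,120,255),.026),sep="\n")
go((.4325,-.1605,.2),83.7)
cv2.imwrite("pics/w6.png",W[0])
```

```text
(3813, array([393., 186.]), 0.5636, 0.392, 113, 33, -86.4)
(4665, array([319., 192.]), 0.4977, 0.3852, 120, 35, -86.0)
shelf
(269, array([354., 231.]), 0.4336, -0.1601, 119, 34, -6.3)
(235, array([200., 204.]), 0.5152, 0.4061, 99, 40, -88.7)
(216, array([200., 184.]), 0.5943, 0.4099, 91, 37, -88.7)
t 45.4 pos [0.4994 0.3826 0.3114] yaw 3.6 open 0.046 F [ 0.1 -0.1 -0.4]
 turn about tool z units -0.4451 (deg 80.1 ) tilt [-0.002 -0.001 -1.   ] q6 0.5
 shift now-axes [-3.585 -0.67   0.747]  after turn [ 0.047 -3.646  0.749]
```

View pics/w6.png

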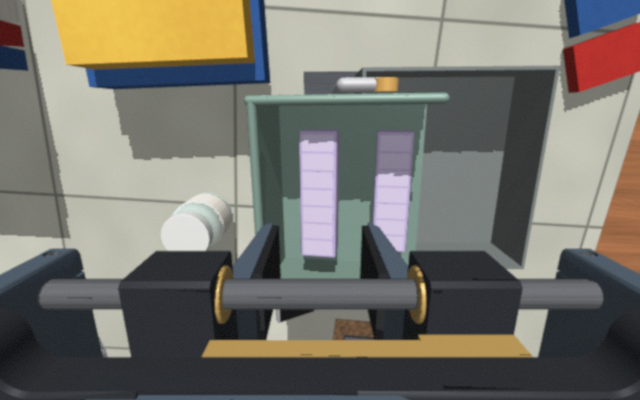

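The third box is stacked on the first (u≈319) and the second is at u≈393. Next is the last box, at (0.433,-0.160).

Request:
drive_tool(deltas=[[[-0.3, -0.199, -0.0372, 0, 0, 0, 0], [-0.3, -0.199, -0.0372, 0, 0, 0, 0], [-0.3, -0.199, -0.0372, 0, 0, 0, 0], [-0.3, -0.199, -0.0372, 0, 0, 0, 0], [-0.3, -0.199, -0.0372, 0, 0, 0, 0], [-0.3, -0.199, -0.0372, 0, 0, 0, 0], [-0.3, -0.199, -0.0372, 0, 0, 0, 0], [-0.3, -0.199, -0.0372, 0, 0, 0, 0], [-0.3, -0.199, -0.0372, 0, 0, 0, 0], [-0.3, -0.199, -0.0372, 0, 0, 0, 0]]])

```text
clock: 46.27
ee_pos: [0.4619, 0.0801, 0.3117]
tcp_rot: [-0.001, 0.685, 0.729, -0.001]
wrist_force: [1.6, -0.9, 0.4]
opening: 0.0594
gripper_force: 0.0
```

Request:
drive_tool(deltas=[[[-0.3, -0.199, -0.0372, 0, 0, 0, 0], [-0.3, -0.199, -0.0372, 0, 0, 0, 0], [-0.3, -0.199, -0.0372, 0, 0, 0, 0], [-0.3, -0.199, -0.0372, 0, 0, 0, 0], [-0.3, -0.199, -0.0372, 0, 0, 0, 0], [-0.3, -0.199, -0.0372, 0, 0, 0, 0], [-0.3, -0.199, -0.0372, 0, 0, 0, 0], [-0.3, -0.199, -0.0372, 0, 0, 0, 0], [-0.3, 0, 0, 0, 0, 0, -0.035], [-0.3, 0, 0, 0, 0, 0, -0.035]]])

```text
clock: 47.1
ee_pos: [0.4325, -0.161, 0.3116]
tcp_rot: [-0.001, 0.6, 0.8, -0.0]
wrist_force: [-1.2, -1.0, -0.4]
opening: 0.0591
gripper_force: 0.0
```

Request:
drive_tool(deltas=[[[-0.3, 0, 0, 0, 0, 0, -0.035], [-0.3, 0, 0, 0, 0, 0, -0.035], [-0.3, 0, 0, 0, 0, 0, -0.035], [-0.3, 0, 0, 0.1, 0, 0, -0.035], [-0.3, 0, 0, 0.2, 0, 0, -0.035], [-0.3, 0, 0, 0.2, 0, 0, -0.035], [-0.3, 0, 0, 0.2, 0, 0, -0.035], [-0.3, 0, 0, 0.2, 0, 0, -0.035], [-0.3, 0, 0, 0.2, 0, 0, -0.035], [-0.3, 0, 0, 0.1, 0, 0, -0.035]]])

```text
clock: 47.93
ee_pos: [0.4312, -0.1586, 0.1291]
tcp_rot: [-0.002, 0.092, 0.996, 0.001]
wrist_force: [-0.8, 0.6, -0.3]
opening: 0.0593
gripper_force: 0.0
```

Request:
drive_tool(deltas=[[[-0.3, 0, 0, 0.1, 0, 0, -0.025], [-0.3, 0, 0, 0, 0, 0, 0], [-0.3, 0, 0, 0, 0, 0, 0], [-0.3, 0, 0, 0, 0, 0, 0]]])

```text
clock: 48.27
ee_pos: [0.4333, -0.1597, 0.118]
tcp_rot: [-0.0, 0.057, 0.998, -0.0]
wrist_force: [-0.2, 0.2, -0.1]
opening: 0.0594
gripper_force: 0.0
```

Run:
```python
from h import *
W=cam("wrist");T=cam("top")
print(*blobs(W,(120,25,100),(150,120,255),.026,300),sep="\n")
print("shelf",*blobs(T,(120,25,100),(150,120,255),.026),sep="\n")
go((.4325,-.1605,.004),83.7)
```

```text
(5353, array([318., 199.]), 0.4304, -0.1594, 119, 34, -6.4)
shelf
(62, array([352., 243.]), 0.3913, -0.1554, 34, 34, -7.2)
(353, array([194., 205.]), 0.5137, 0.4242, 135, 42, -86.7)
(298, array([195., 184.]), 0.5918, 0.4267, 125, 37, -86.5)
t 48.4 pos [ 0.4337 -0.1599  0.1184] yaw 83.6 open 0.059 F [-0.1  0.1  0.2]
 turn about tool z units -0.0007 (deg 0.1 ) tilt [ 0.001 -0.001 -1.   ] q6 -1.94
 shift now-axes [ 0.008 -0.005  0.763]  after turn [ 0.008 -0.005  0.763]
```

Request:
drive_tool(deltas=[[[-0.3, 0.015, 0, 0.15, 0, 0, 0], [-0.3, 0, 0, 0.2, 0, 0, 0], [-0.3, 0, 0, 0.2, 0, 0, 0], [-0.3, 0, 0, 0.12, 0, 0, 0], [-0.3, 0, 0, 0.06, 0, 0, 0], [-0.3, 0, 0, 0.03, 0, 0, 0], [-0.3, 0, 0, 0, 0, 0, 0], [1, 0, 0, 0, 0, 0, 0], [1, 0, 0, 0, 0, 0, 0], [1, 0, 0, 0, 0, 0, 0]]])

```text
clock: 49.2
ee_pos: [0.4315, -0.1597, 0.0045]
tcp_rot: [0.001, 0.055, 0.998, -0.0]
wrist_force: [0.2, 0.5, 0.3]
opening: 0.0422
gripper_force: 0.0
```

Request:
drive_tool(deltas=[[[1, 0, 0, 0, 0, 0, 0], [1, 0, 0, 0, 0, 0, 0], [1, 0, 0, -0.05, 0, 0, 0], [1, 0, 0, -0.15, 0, 0, 0], [1, 0, 0, -0.25, 0, 0, 0], [1, 0, 0, -0.25, 0, 0, 0], [1, 0, 0, -0.25, 0, 0, 0], [1, 0, 0, -0.25, 0, 0, 0], [1, 0, 0, -0.25, 0, 0, 0], [1, 0, 0, -0.25, 0, 0, 0]]])

```text
clock: 50.03
ee_pos: [0.4301, -0.1589, 0.2613]
tcp_rot: [0.0, 0.055, 0.998, -0.0]
wrist_force: [1.1, -0.9, -0.9]
opening: 0.0341
gripper_force: 30.0
```

Request:
drive_tool(deltas=[[[1, 0, 0, -0.25, 0, 0, 0.035], [1, 0, 0, -0.15, 0, 0, 0.035], [1, 0, 0, 0, 0, 0, 0.035], [1, 0, 0, 0, 0, 0, 0.035], [1, 0, 0, 0, 0, 0, 0.035], [1, 0, 0, 0, 0, 0, 0.035], [1, 0, 0, 0, 0, 0, 0.035], [1, 0, 0, 0, 0, 0, 0.035], [1, 0, 0, 0, 0, 0, 0.035], [1, 0, 0, 0, 0, 0, 0.035]]])

```text
clock: 50.87
ee_pos: [0.4304, -0.1591, 0.3191]
tcp_rot: [-0.0, 0.571, 0.821, -0.0]
wrist_force: [-0.2, -0.5, -0.6]
opening: 0.0339
gripper_force: 30.0
```

Request:
drive_tool(deltas=[[[1, 0, 0, 0, 0, 0, 0.035], [1, 0, 0, 0, 0, 0, 0.035], [1, 0, 0, 0, 0, 0, 0.025], [1, 0, 0, 0, 0, 0, 0], [1, 0, 0, 0, 0, 0, 0]]])

```text
clock: 51.28
ee_pos: [0.4306, -0.1592, 0.3189]
tcp_rot: [0.0, 0.684, 0.73, 0.0]
wrist_force: [0.5, -0.3, -0.8]
opening: 0.0336
gripper_force: 30.0
```

Run:
```python
from h import *
go((.568,.386,.190),3.5)
```

```text
t 51.3 pos [ 0.4306 -0.1592  0.3189] yaw 3.7 open 0.034 F [ 0.5 -0.3 -0.8]
 turn about tool z units 0.0013 (deg -0.2 ) tilt [ 0. -0. -1.] q6 -0.55
 shift now-axes [3.567 1.151 0.86 ]  after turn [3.572 1.136 0.86 ]
```

Request:
drive_tool(deltas=[[[1, 0.198, 0.064, 0, 0, 0, 0], [1, 0.198, 0.064, 0, 0, 0, 0], [1, 0.198, 0.064, 0, 0, 0, 0], [1, 0.198, 0.064, 0, 0, 0, 0], [1, 0.198, 0.064, 0, 0, 0, 0], [1, 0.198, 0.064, 0, 0, 0, 0], [1, 0.198, 0.064, 0, 0, 0, 0], [1, 0.198, 0.064, 0, 0, 0, 0], [1, 0.198, 0.064, 0, 0, 0, 0], [1, 0.198, 0.064, 0, 0, 0, 0]]])

```text
clock: 52.12
ee_pos: [0.5081, 0.1447, 0.3188]
tcp_rot: [0.0, 0.683, 0.73, -0.0]
wrist_force: [1.3, -0.8, -1.4]
opening: 0.034
gripper_force: 30.0
```

Request:
drive_tool(deltas=[[[1, 0.198, 0.064, 0, 0, 0, 0], [1, 0.198, 0.064, 0, 0, 0, 0], [1, 0.198, 0.064, 0, 0, 0, 0], [1, 0.198, 0.064, 0, 0, 0, 0], [1, 0.198, 0.064, 0, 0, 0, 0], [1, 0.198, 0.064, 0, 0, 0, 0], [1, 0.198, 0.064, 0, 0, 0, 0], [1, 0.198, 0.064, 0, 0, 0, 0], [1, 0, 0, 0.1, 0, 0, 0], [1, 0, 0, 0.2, 0, 0, 0]]])

```text
clock: 52.95
ee_pos: [0.5713, 0.3875, 0.276]
tcp_rot: [0.001, 0.683, 0.731, 0.003]
wrist_force: [0.7, -0.2, -0.7]
opening: 0.0336
gripper_force: 30.0
```

Request:
drive_tool(deltas=[[[1, 0, 0, 0.1, 0, 0, 0], [1, 0, 0, 0, 0, 0, 0], [1, 0, 0, 0, 0, 0, 0], [1, 0, 0, 0, 0, 0, 0]]])

```text
clock: 53.28
ee_pos: [0.5705, 0.3852, 0.2601]
tcp_rot: [0.0, 0.684, 0.729, 0.001]
wrist_force: [0.8, -1.3, 0.4]
opening: 0.0336
gripper_force: 30.0
```

Run:
```python
from h import *
go((.568,.386,.189),3.5)
```

```text
t 53.3 pos [0.5705 0.3852 0.2601] yaw 3.7 open 0.034 F [ 0.8 -1.3  0.4]
 turn about tool z units 0.0008 (deg -0.2 ) tilt [ 0.001  0.001 -1.   ] q6 0.44
 shift now-axes [ 0.006 -0.017  0.474]  after turn [ 0.006 -0.017  0.474]
```

Request:
drive_tool(deltas=[[[1, 0, -0.01, 0.15, 0, 0, 0], [1, 0, 0, 0.15, 0, 0, 0], [1, 0, 0, 0.1, 0, 0, 0], [1, 0, 0, 0.05, 0, 0, 0], [1, 0, 0, 0.02, 0, 0, 0], [1, 0, 0, 0, 0, 0, 0], [1, 0, 0, 0, 0, 0, 0], [0, 0, 0, 0, 0, 0, 0], [0, 0, 0, 0, 0, 0, 0], [0, 0, 0, 0, 0, 0, 0]]])

```text
clock: 54.12
ee_pos: [0.5688, 0.385, 0.1889]
tcp_rot: [0.0, 0.685, 0.729, 0.001]
wrist_force: [-0.0, -0.1, -0.3]
opening: 0.0453
gripper_force: 0.0
```

Request:
drive_tool(deltas=[[[0, 0, 0, -0.1, 0, 0, 0], [0, 0, 0, -0.2, 0, 0, 0], [0, 0, 0, -0.2, 0, 0, 0], [0, 0, 0, -0.2, 0, 0, 0], [0, 0, 0, -0.1, 0, 0, 0], [0, 0, 0, 0, 0, 0, 0], [0, 0, 0, 0, 0, 0, 0], [0, 0, 0, 0, 0, 0, 0]]])

```text
clock: 54.78
ee_pos: [0.5682, 0.3846, 0.3072]
tcp_rot: [-0.0, 0.685, 0.729, -0.001]
wrist_force: [-0.4, -0.6, -0.4]
opening: 0.0453
gripper_force: 0.0
```

Run:
```python
from h import *
W=cam("wrist");T=cam("top");S=cam("scene")
print(*blobs(W,(120,25,100),(150,120,255),.197,300),sep="\n")
print("shelf",*blobs(T,(120,25,100),(150,120,255),.026),sep="\n")
print("pad",*blobs(S,(0,0,0),(180,255,22),.096,40,(390,150,450,235)),*blobs(T,(0,0,0),(180,255,22),.096,40,(225,185,275,230)),sep="\n")
go((.475,.213,.2),3.5)
cv2.imwrite("pics/w7.png",np.hstack([W[0][:300:,200:500],cv2.resize(S[0][120:270,380:580],None,fx=2,fy=2)]))
```

```text
(5304, array([320., 195.]), 0.5671, 0.3852, 126, 36, -86.3)
(4779, array([245., 181.]), 0.5021, 0.3867, 117, 40, -86.1)
shelf
(64, array([208., 204.]), 0.5176, 0.3773, 45, 33, 14.2)
(185, array([201., 182.]), 0.5943, 0.4086, 82, 37, -88.7)
pad
(195, array([414., 179.]), 0.4829, 0.2128, 68, 49, -5.0)
(145, array([249., 214.]), 0.4807, 0.2147, 52, 39, -88.7)
t 54.9 pos [0.5681 0.3846 0.3068] yaw 3.6 open 0.045 F [ 0.1  1.  -0.7]
 turn about tool z units 0.0005 (deg -0.1 ) tilt [-0.002 -0.001 -1.   ] q6 0.45
 shift now-axes [-1.102 -0.69   0.714]  after turn [-1.103 -0.688  0.714]
```

View pics/w7.png

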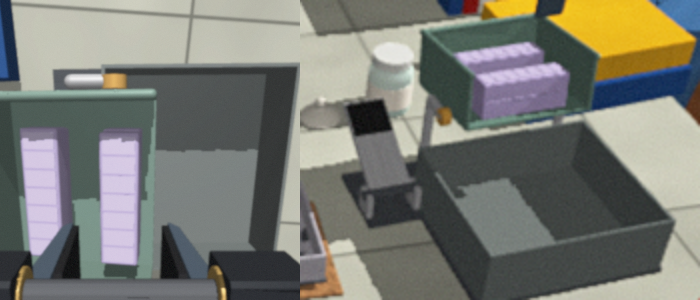

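All four boxes lie in the bin in two stacks of two, let go, with the pedal up. I'll move over the pad with closed fingers.

Request:
drive_tool(deltas=[[[1, -0.156, -0.094, 0, 0, 0, 0], [1, -0.156, -0.094, 0, 0, 0, 0], [1, -0.156, -0.094, 0, 0, 0, 0], [1, -0.156, -0.094, 0, 0, 0, 0], [1, -0.156, -0.094, 0, 0, 0, 0], [1, -0.156, -0.094, 0, 0, 0, 0], [1, -0.156, -0.094, 0, 0, 0, 0], [1, 0, 0, 0.2, 0, 0, 0], [1, 0, 0, 0.2, 0, 0, 0], [1, 0, 0, 0.2, 0, 0, 0]]])

```text
clock: 55.77
ee_pos: [0.48, 0.2147, 0.2171]
tcp_rot: [0.0, 0.685, 0.729, 0.0]
wrist_force: [1.0, 0.7, -2.0]
opening: 0.0008
gripper_force: 0.0
```

Request:
drive_tool(deltas=[[[1, 0, 0, 0.2, 0, 0, 0], [1, 0, 0, 0.2, 0, 0, 0], [1, 0, 0, 0.15, 0, 0, 0], [1, 0, 0, 0, 0, 0, 0], [1, 0, 0, 0, 0, 0, 0], [1, 0, 0, 0, 0, 0, 0]]])

```text
clock: 56.27
ee_pos: [0.4808, 0.2154, 0.1367]
tcp_rot: [0.0, 0.685, 0.729, 0.0]
wrist_force: [0.9, -0.3, -1.2]
opening: 0.0006
gripper_force: 0.0
```

Run:
```python
from h import *
go((.479,.214,.099),3.5)
```

```text
t 56.3 pos [0.4808 0.2154 0.1367] yaw 3.6 open 0.001 F [ 0.9 -0.3 -1.2]
 turn about tool z units 0.0004 (deg -0.1 ) tilt [ 0.001  0.    -1.   ] q6 0.25
 shift now-axes [-0.009 -0.013  0.251]  after turn [-0.009 -0.013  0.251]
```

Request:
drive_tool(deltas=[[[1, 0, -0.01, 0.1, 0, 0, 0], [1, 0, 0, 0.1, 0, 0, 0], [1, 0, 0, 0.05, 0, 0, 0], [1, 0, -0.008, 0.025, 0, 0, 0], [1, 0, -0.008, 0.03, 0, 0, 0], [1, 0, -0.009, 0.03, 0, 0, 0], [1, 0, -0.009, 0.03, 0, 0, 0], [1, 0, -0.009, 0.03, 0, 0, 0], [1, 0, -0.01, 0.03, 0, 0, 0], [1, 0, -0.01, 0.03, 0, 0, 0]]])

```text
clock: 57.1
ee_pos: [0.4698, 0.2149, 0.0689]
tcp_rot: [0.0, 0.685, 0.729, 0.001]
wrist_force: [-4.0, -0.7, 14.3]
opening: 0.0004
gripper_force: 6.6
```

Request:
drive_tool(deltas=[[[1, 0, -0.01, 0.03, 0, 0, 0], [1, 0, -0.01, 0.03, 0, 0, 0], [1, 0, -0.01, 0.03, 0, 0, 0], [1, 0, 0, 0.03, 0, 0, 0], [1, 0, 0, 0, 0, 0, 0], [1, 0, 0, 0, 0, 0, 0]]])

```text
clock: 57.6
ee_pos: [0.4657, 0.2146, 0.0508]
tcp_rot: [0.0, 0.685, 0.729, 0.001]
wrist_force: [-2.8, -0.3, 11.6]
opening: 0.0003
gripper_force: 5.6
```

Run:
```python
from h import *
go((.462,.214,.045),3.5)
T=cam("top");print(*blobs(T,(120,25,100),(150,120,255),.03),sep="\n")
```

```text
t 57.6 pos [0.4657 0.2146 0.0508] yaw 3.6 open 0.0 F [-2.8 -0.3 11.6]
 turn about tool z units 0.0004 (deg -0.1 ) tilt [ 0.002  0.001 -1.   ] q6 0.25
 shift now-axes [-0.002 -0.025  0.038]  after turn [-0.003 -0.025  0.038]
(495, array([202., 164.]), 0.6645, 0.4027, 136, 67, -88.7)
```

Request:
drive_tool(deltas=[[[1, 0, -0.005, 0.02, 0, 0, 0], [1, 0, -0.005, 0.02, 0, 0, 0], [1, 0, -0.005, 0.015, 0, 0, 0], [1, 0, 0, 0.01, 0, 0, 0], [1, 0, 0, 0, 0, 0, 0], [1, 0, 0, 0, 0, 0, 0], [1, 0, 0, 0, 0, 0, 0]]])

```text
clock: 58.23
ee_pos: [0.465, 0.2147, 0.0439]
tcp_rot: [0.002, 0.685, 0.729, 0.003]
wrist_force: [-10.2, -6.7, 73.0]
opening: 0.0002
gripper_force: 36.1
```

Run:
```python
from h import *
go((.462,.214,.045),3.5)
T=cam("top");S=cam("scene");print(*blobs(T,(120,25,100),(150,120,255),.03),sep="\n")
cv2.imwrite("pics/s8.png",np.hstack([cv2.resize(T[0][110:240,150:300],None,fx=2.5,fy=2.5),cv2.resize(S[0][110:270,390:590],None,fx=2,fy=2)[:325,:]]) if 0 else cv2.resize(S[0][110:280,380:590],None,fx=3,fy=3))
```

```text
t 58.2 pos [0.465  0.2147 0.0439] yaw 3.6 open 0.0 F [-10.2  -6.7  73. ]
 turn about tool z units 0.0005 (deg -0.1 ) tilt [ 0.006  0.002 -1.   ] q6 0.25
 shift now-axes [-0.003 -0.02  -0.008]  after turn [-0.003 -0.02  -0.008]
(372, array([201., 162.]), 0.672, 0.4029, 136, 52, -88.7)
```

View pics/s8.png

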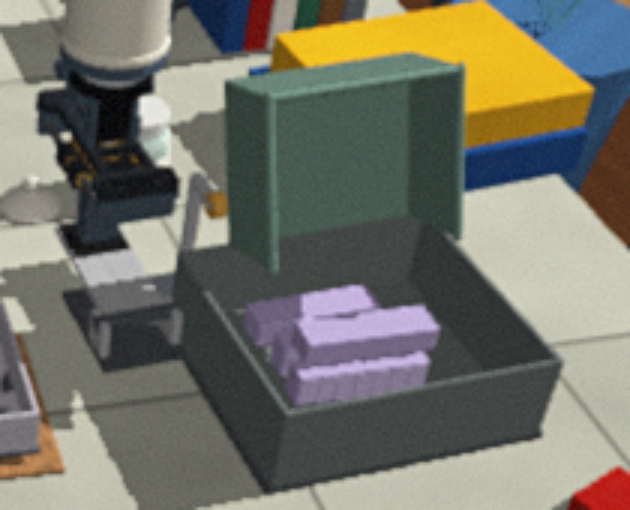

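The pedal is at its stop, as the force jump shows. The bin is fully tipped and all four boxes are in the tote. I'll let the pedal up gently and retreat.

Request:
drive_tool(deltas=[[[1, 0, 0, -0.03, 0, 0, 0], [1, 0, 0.005, -0.03, 0, 0, 0], [1, 0, 0.005, -0.03, 0, 0, 0], [1, 0, 0.01, -0.03, 0, 0, 0], [1, 0, 0.01, -0.03, 0, 0, 0], [1, 0, 0.01, -0.03, 0, 0, 0], [1, 0, 0.01, -0.03, 0, 0, 0], [1, 0, 0.01, -0.03, 0, 0, 0], [1, 0, 0.01, -0.03, 0, 0, 0], [1, 0, 0.01, -0.03, 0, 0, 0]]])

```text
clock: 59.17
ee_pos: [0.4766, 0.2154, 0.0867]
tcp_rot: [0.001, 0.685, 0.729, 0.002]
wrist_force: [5.6, -1.4, 6.5]
opening: 0.0009
gripper_force: 4.1
```

Request:
drive_tool(deltas=[[[1, 0, 0.01, -0.03, 0, 0, 0], [1, 0, 0.01, -0.03, 0, 0, 0], [1, 0, 0.01, -0.03, 0, 0, 0], [1, 0, 0, -0.1, 0, 0, 0], [1, 0, 0, -0.2, 0, 0, 0], [1, 0, 0, -0.2, 0, 0, 0], [1, 0, 0, -0.2, 0, 0, 0], [1, 0, 0, -0.2, 0, 0, 0], [1, 0, 0, 0, 0, 0, 0], [1, 0, 0, 0, 0, 0, 0]]])

```text
clock: 60.0
ee_pos: [0.4797, 0.2154, 0.2353]
tcp_rot: [0.001, 0.685, 0.729, 0.002]
wrist_force: [-0.2, 0.0, 0.0]
opening: 0.0005
gripper_force: 0.0
```

Request:
drive_tool(deltas=[[[1, 0, 0, 0, 0, 0, 0], [1, 0, 0, 0, 0, 0, 0], [1, 0, 0, 0, 0, 0, 0], [1, 0, 0, 0, 0, 0, 0], [1, 0, 0, 0, 0, 0, 0], [1, 0, 0, 0, 0, 0, 0]]])

```text
clock: 60.5
ee_pos: [0.4789, 0.2151, 0.2327]
tcp_rot: [-0.0, 0.685, 0.729, -0.0]
wrist_force: [-0.9, 1.0, 0.5]
opening: 0.0002
gripper_force: 0.0
```

Run:
```python
from h import *
go((.462,.214,.045),3.5)
T=cam("top");S=cam("scene")
print("pad",*blobs(S,(0,0,0),(180,255,22),.096,40,(390,150,450,235)),sep="\n")
cv2.imwrite("pics/s9.png",cv2.resize(S[0][110:310,180:590],None,fx=1.9,fy=1.9))
```

```text
t 60.5 pos [0.4789 0.2151 0.2327] yaw 3.6 open 0.0 F [-0.9  1.   0.5]
 turn about tool z units 0.0005 (deg -0.1 ) tilt [-0.001 -0.    -1.   ] q6 0.25
 shift now-axes [-0.    -0.112  1.252]  after turn [-0.    -0.112  1.252]
pad
(212, array([414., 179.]), 0.4833, 0.2126, 69, 50, -4.0)
```

View pics/s9.png

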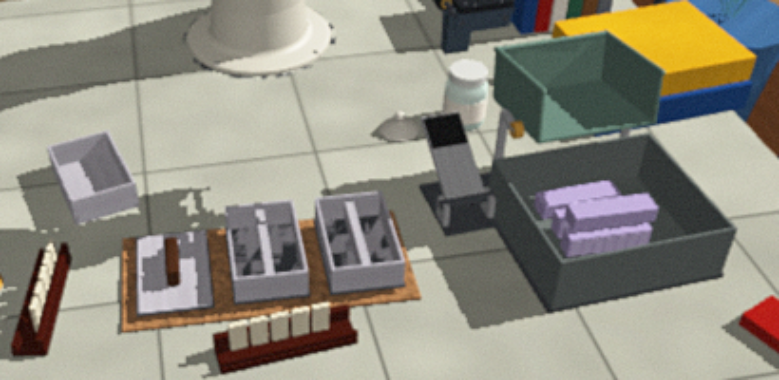

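The bin is empty and level, and the pedal is back up, with its pad at the same pixel as before. The boxes lie in the tote, and the lid and both trays stand on the mat with the other things undisturbed. I'll hand the job in.

```bash
python3 -c "
from cell import ticket
print(ticket.job_done())"
```

```text
the job is handed in; nothing more can be done
None
```

The job is handed in, verdict not shown: in the last camera view the lid and both trays stand on the mat, all four pill boxes lie in the tote, and the pedal is back up.

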